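# Check the paint thickness on a repainted toolbox

### The arm

A 6-joint arm with a two-finger parallel gripper is mounted at the origin on the work surface. World frame = base frame: x ahead of the robot, y to its left, z up, the work surface at z = 0. Lengths are in m, angles in rad, forces in N, time in s.
With the tool pointing down it reaches from about 0.25 to 0.8 m from the base axis. Payload 8.5 kg.
Tool frame: the origin (TCP) lies at the very end of the fingers, on their centre line; the grasp point (between the pads) lies 19 mm behind it (bot.grip_point_offset is the distance from the TCP to the grasp point, in m); z points along the fingers, y is the line along which they close (so a half turn about z gives the same grasp; the last joint's range is limited). The gripper opens to 85 mm and grips with 20 to 120 N. Pads are 22 mm wide; open, the fingers measure 114 mm over their backs; the gripper's body (76 mm by 85 mm) begins 54 mm behind the grasp point. The pads swing forward as they close: fully open they stand 13 mm farther back than shut.
Start: joints at [-1.216, 0.238, -0.013, 1.319, 0, 1.571], TCP at [0.182, -0.492, 0.196] pointing down, gripper open.
Joint ranges: [-2.66, 2.66], [-1.03, 1.9], [-1.14, 1.46], [-1.82, 2.27], [-1.45, 1.34], [-3.14, 3.14]. Speed limits (rad/s): [2.22, 2.22, 2.79, 3.14, 3.14, 3.14].

### API

Orientations are given as a unit quaternion [w, x, y, z].
In Python, from station import bot gives the robot as it stands. The module is installed in compiled form; this text tells all that it offers.
- The arm moves only by the shell command python3 -m inch 'ROWS' [FORCE]. ROWS is a JSON object of lists of equal length, an entry for each row: "claw": the finger opening in mm, from 0 to 85.4; "xyz": the shift along the tool's x, y, z in mm, a list of three; "spin": the turn about the tool's z in degrees. A call has 1 to 20 rows; each row is the pose to reach, as a shift and turn from the pose commanded when the call began, along the tool's axes at that moment; what a row does not reach only later rows make up. A row lasts 1/8 s, in which the tool goes at most 62.5 mm and 10.7 degrees, less where a joint would pass 70% of its speed; a pose out of reach is approached as far as the arm can. A call with a gripper value outside its range is refused whole. The fingers move at their own pace and stop on an object; FORCE is the grip in N (left out, the last holds). Time passes only in rows, so rows that repeat a pose let the fingers close. It gives the time, the measured TCP pose, the force, the opening and the grip force at its end, in the units of the state.
- bot.get_state(): the state, without advancing time (a new reading comes with each control period).
- bot.capture(name): name is "side" or "top" or "wrist"; returns the picture (384x512x3 uint8, red, green, blue); there is no depth.
- bot.camera_model(name): a dict with "intrinsics" (3x3 intrinsics, pixels), "pose" (4x4, takes a point from camera to world coordinates). Camera axes: x right, y down, z forward; pixel columns grow to the right and rows downward; lengths in m; the calibration is good to about 2 mm. The wrist camera is an equidistant fisheye: a pixel r from the principal point sees the ray r / f radians off the axis. A picture is of the moment at which its call begins: read the wrist's pose just before it. camera_model takes no time and is no camera call; for the wrist camera it gives the pose at the moment of the call.
- bot.sign_off(): hands the job in; it is judged then, once.
The state is a dict: "time_s": time; "joint_pos": joint angles; "qd": joint speeds; "joint_torque": joint torques, N m; "position": TCP position; "eef_rot": TCP orientation; "wrist_force": force on the tool from outside, world axes, zero at the start; "moment": the same for the moment, N m; "gripper_width": opening from 0.0 (shut) to 1.0 (fully open); "finger_force": force on a finger pad.
Only numpy, scipy, OpenCV 4.12 (cv2) and the standard library are available. Lean on these libraries where they do the work, as an engineer would, in place of code of your own. Each camera call takes 0.05 s, during which the arm holds its last target. There are 200 camera calls.

### The job

Take the paint thickness gauge out of its dock and check its zero first: hold its sprung probe head upright on the bare steel zero disc for about a second. Then measure the repainted toolbox: hold the gauge square to the sloping lid face with the probe head inside the pen-drawn ring, pressed lightly so that the head is partly in, not bottomed. Finish there, still holding the gauge against the lid, and do not shift the disc, battery, tape, drill or spray can on the way.

Things in the scene. Friction and masses are not known exactly. Their poses are not given: they have to be found in the camera images.
- gauge: hand-held paint thickness gauge, 160 to 240 g, docked nose-down, upright. Origin on its axis at the nose's lower end, +z up the axis. Grip part: grey box 26 (x) by 44 (y) by 100 mm, z = 30 to 130 mm, display on the -x face; held by the rubber strips on its +y and -y sides. Nose 22 mm in diameter, z = 0 to 30 mm; out of it the sprung steel probe head sticks 12 mm down.
- probe_tip (a point): centre of the flat end of the sprung probe head (steel, 14 mm in diameter), on the gauge's axis, 12 mm below the gauge's origin when the head is fully out; moves with the head
- probe_head (a joint): how far the sprung probe head is pushed into the nose, in m: 0 = fully out, 0.010 = bottomed (hard stop). The spring takes about 1.5 N to start moving and 0.5 N more per mm (about 4 N at 5 mm, 6.5 N at the bottom)
- dock: black dock for the gauge, fixed to the bench, on the left or right. Origin at the centre of its underside, same axes as the docked gauge. Foot 86 by 96 mm, holder 50 by 70 mm, rim at z = 75 mm, pocket 30 (x) by 48 mm (y). Docked, the gauge's origin is at z = 20 mm, its top 75 mm above the rim; lift it straight up by 70 mm or more to clear the rim
- zero_disc: loose round plate of bare steel, 50 mm in diameter, 8 mm thick, 120 g, lying flat on the bench between the robot and the toolbox. Origin at the centre of its underside; top face at z = 8 mm
- toolbox: grey painted steel toolbox, heavy, fixed, shut: 170 (x) by 320 (y) mm, latches on its -x side, towards the robot. Origin at the centre of its underside. Hip-roof lid: walls to z = 80 mm, then two faces sloping at 25 degrees up to a flat crown 60 mm wide at z = 106 mm, with the carrying handle folded on it (top at z = 123 mm)
- ring: thin black pen-drawn ring, 28 mm in diameter with a dot at its centre, on the sloping lid face towards the robot, halfway up the slope, anywhere along the middle 200 mm. Origin at the ring's centre on the lid surface; +z is the outward normal of that face (25 degrees from vertical, leaning to the toolbox's -x side)
- battery: bystander: black battery pack, 115 by 72 by 58 mm, lying on the bench near the disc
- tape: bystander: roll of masking tape lying flat near the disc, 96 mm in diameter, 25 mm high; origin at the centre of its underside
- drill: bystander: cordless drill standing on its battery, about 215 mm tall
- spray_can: bystander: upright spray can, 66 mm in diameter, 190 mm tall
Mind the look-alikes: they are no part of the job. Leave any orange look-alike of the gauge alone. Several things have the shape of the zero_disc; the one meant has the colours described above.

How it is judged:
By the outcome, as a careful person would: the job done as asked, in the order asked, and still so for the second after the job is handed in, while the arm keeps its last pose, push and grip.
It also fails if it takes over 51 s, if anything falls off the work surface, if the arm or the gripper's body presses on something with over 40 N, if the wrist force passes 120 N, or if a joint passes its speed limit or range.

## Working session

There is one attempt and no reset: what is moved stays moved. The work goes in short steps, Python scripts to look and compute and a shell command to move; the robot and the scene stay as the last step left them, time stands still between calls to the robot, and variables do not carry over. Pictures are saved under pics/ and viewed, at most 10 in all, crops included, and the job is handed in when it is done.

```bash
mkdir -p pics; python3 - <<'E'
from station import bot
import cv2,numpy as np
s=bot.get_state();print(s)
for n in("top","side"):
    im=bot.capture(n);cv2.imwrite(f"pics/{n}0.png",im[:,:,::-1])
    m=bot.camera_model(n);print(n,np.round(m["intrinsics"],1).tolist(),np.round(m["pose"],3).tolist())
E
```

```text
{'time_s': 0.0, 'joint_pos': array([-1.21600174e+00,  2.38786949e-01, -1.42692676e-02,  1.31919546e+00,
       -1.17354811e-05,  1.57080341e+00]), 'qd': array([ 0.00156036,  0.00067385,  0.00145542,  0.00016663, -0.00018014,
       -0.00146358]), 'joint_torque': array([-5.35348991e-04, -5.38787913e+01,  3.46435332e+01,  1.83646224e-02,
        2.31542469e-05, -3.22504468e-05]), 'position': array([ 0.18221556, -0.49185928,  0.19496858]), 'eef_rot': array([-7.15221375e-04,  9.84306685e-01,  1.76464782e-01, -1.34190163e-04]), 'wrist_force': array([ 0.03969541,  0.34650548, -0.47792518]), 'moment': array([-0.0445305 , -0.01591587,  0.02988373]), 'finger_force': 0.0, 'gripper_width': 0.9967182872210412}
top [[411.8, 0.0, 259.4], [0.0, 411.8, 183.7], [0.0, 0.0, 1.0]] [[-0.016, -0.978, 0.207, 0.276], [-1.0, 0.015, -0.006, 0.018], [0.002, -0.207, -0.978, 1.3], [0.0, 0.0, 0.0, 1.0]]
side [[414.6, 0.0, 254.7], [0.0, 414.6, 187.5], [0.0, 0.0, 1.0]] [[0.923, -0.213, 0.32, 0.149], [-0.385, -0.549, 0.742, -0.886], [0.017, -0.808, -0.588, 0.774], [0.0, 0.0, 0.0, 1.0]]
```

View pics/top0.png

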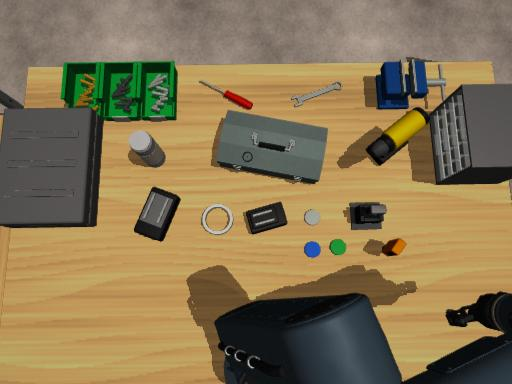

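View pics/side0.png

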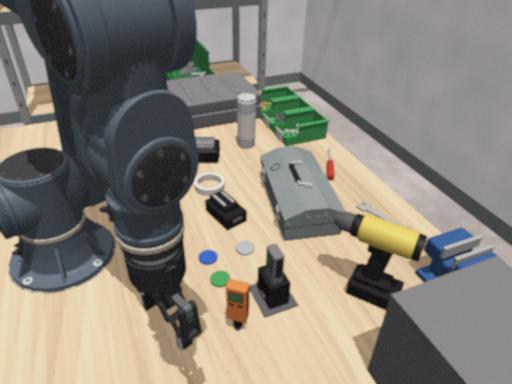

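The top view shows two candidates for the gauge: the grey one in the dock at (370,212), which matches, and the orange look-alike at (397,246). For the disc there is steel grey at (312,217), which matches, plus blue (313,249) and green (338,247). The ring is at (247,156). I'll check these in one close crop.

```bash
python3 - <<'E'
import cv2,numpy as np
a=cv2.imread("pics/top0.png");b=cv2.imread("pics/side0.png")
A=cv2.resize(a[190:262,290:420],None,fx=6,fy=6,interpolation=cv2.INTER_CUBIC)[:, :780]
B=cv2.resize(a[105:190,210:335],None,fx=3,fy=3,interpolation=cv2.INTER_CUBIC)[:165]
B=cv2.resize(a[105:190,210:335],(250,170),interpolation=cv2.INTER_CUBIC)
C=cv2.resize(b[235:320,195:305],(0,0),fx=6,fy=6,interpolation=cv2.INTER_CUBIC)
cv2.imwrite("pics/c1.png",A);
cv2.imwrite("pics/c2.png",C)
cv2.imwrite("pics/c3.png",cv2.resize(a[105:190,210:335],None,fx=6,fy=6,interpolation=cv2.INTER_CUBIC))
E
```

```text
(no output)
```

View pics/c1.png

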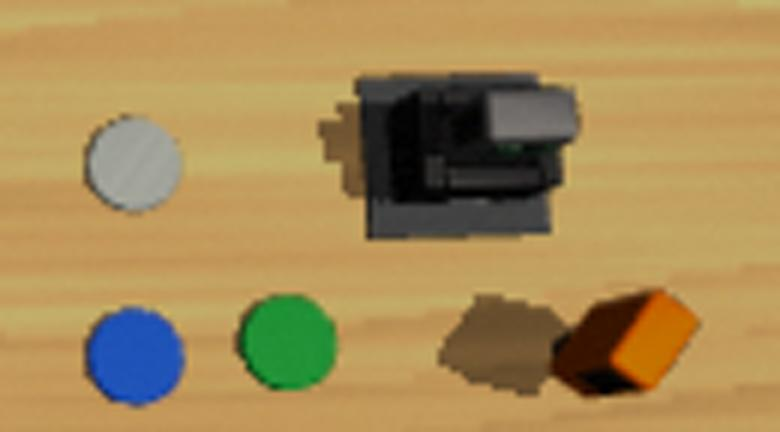

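View pics/c3.png

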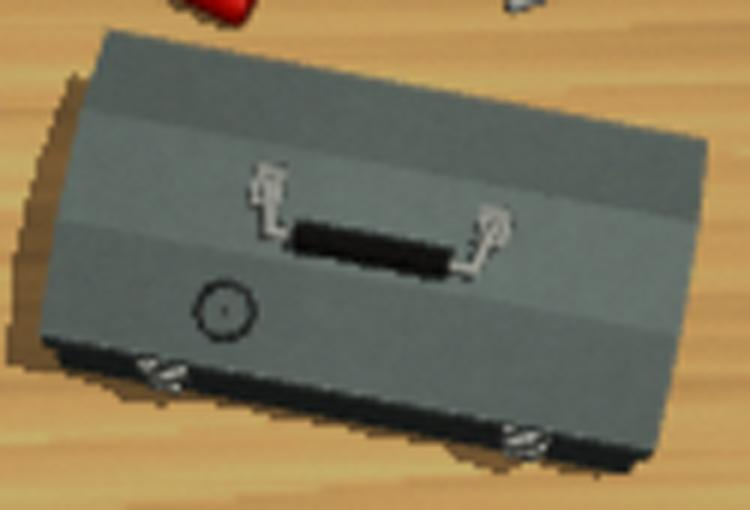

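View pics/c2.png

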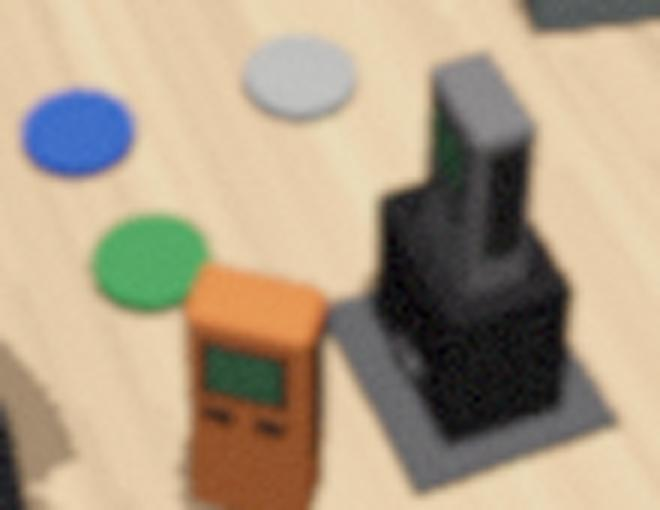

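The crops confirm the grey docked gauge (top-face centre about px (378.8,209.3)), the steel disc at (312.1,217.2) and the ring centre at (247.4,156.7). Next I'll turn these into world positions and check them against the sizes given.

```bash
cat > h.py <<'E'
from station import bot
import numpy as np
from scipy.spatial.transform import Rotation as R
def topt(u,v,z,cam="top"):
    m=bot.camera_model(cam);K=m["intrinsics"];P=m["pose"]
    d=P[:3,:3]@np.linalg.inv(K)@[u,v,1];return P[:3,3]+d*(z-P[2,3])/d[2]
def crop(x,y,ox,oy,z,s=6,cam="top"): return topt(ox+(x+.5)/s-.5,oy+(y+.5)/s-.5,z,cam)
E
python3 - <<'E'
from h import *
np.set_printoptions(precision=4,suppress=True)
g=[crop(x,y,290,190,.15) for x,y in((488,97),(575,88),(578,140),(490,145))];print("gauge",np.array(g)[:,:2],np.mean(g,0))
f=[crop(x,y,290,190,.01) for x,y in((357,78),(538,74),(550,232),(367,240))];print("foot",np.array(f)[:,:2],np.mean(f,0))
print("disc",crop(133,164,290,190,.008))
print("green",crop(288,342,290,190,.008),"or",crop(655,340,290,190,.13))
print("ring",crop(225,311,210,105,.093))
e=[crop(x,y,210,105,z) for x,y,z in((60,225,.106),(678,332,.106),(40,340,.08),(650,455,.08),(107,30,.08),(708,140,.08),(85,112,.106),(697,222,.106))]
e=np.array(e);print(e[:,:2]);d=e[1::2]-e[::2];print("yaw",np.degrees(np.arctan2(d[:,0],-d[:,1])),np.linalg.norm(d,axis=1))
b=np.array([crop(x,y,195,235,.15,6,"side") for x,y in((433,73),(487,53),(533,130),(485,143))]);print("side g",b[:,:2],b.mean(0), "disc",crop(299,74,195,235,.008,6,"side"))
print("tape",topt(217,220,.025),"batt",topt(266,217,.058), "drill",topt(380,150,.2))
s=bot.get_state();q=s["eef_rot"];print(R.from_quat(q[[1,2,3,0]]).as_matrix())
E
```

```text
gauge [[ 0.4505 -0.303 ]
 [ 0.4541 -0.3444]
 [ 0.4295 -0.3438]
 [ 0.4278 -0.3023]] [ 0.4405 -0.3234  0.15  ]
foot [[ 0.483  -0.2735]
 [ 0.4837 -0.3694]
 [ 0.4001 -0.3693]
 [ 0.3975 -0.2734]] [ 0.4411 -0.3214  0.01  ]
disc [ 0.4395 -0.1533  0.008 ]
green [ 0.3456 -0.2297  0.008 ] or [ 0.3371 -0.3787  0.13  ]
ring [0.6165 0.0467 0.093 ]
[[ 0.6591  0.1292]
 [ 0.5984 -0.1802]
 [ 0.6063  0.1416]
 [ 0.5413 -0.1672]
 [ 0.774   0.1074]
 [ 0.7085 -0.205 ]
 [ 0.7191  0.1167]
 [ 0.6557 -0.1925]]
yaw [-11.0977 -11.8761 -11.8449 -11.5779] [0.3152 0.3156 0.3192 0.3156]
side g [[ 0.4294 -0.3074]
 [ 0.4516 -0.3052]
 [ 0.4503 -0.3459]
 [ 0.4321 -0.3454]] [ 0.4409 -0.326   0.15  ] disc [ 0.4386 -0.1546  0.008 ]
tape [0.4323 0.1438 0.025 ] batt [ 0.4351 -0.0079  0.058 ] drill [ 0.5991 -0.3257  0.2   ]
[[ 0.9377  0.3474 -0.0004]
 [ 0.3474 -0.9377  0.0012]
 [ 0.     -0.0012 -1.    ]]
```

```bash
python3 -m inch '{"claw":[85,85,85,85,85,85,85,85],"xyz":[[50,-11,0],[100,-23,0],[150,-34,0],[200,-45,0],[250,-56,0],[301,-68,0],[301,-68,0],[301,-68,0]],"spin":[4,8,12,16,20,20.3,20.3,20.3]}' 20; python3 - <<'E'
from h import *
import cv2
m=bot.camera_model("wrist");im=bot.capture("wrist");cv2.imwrite("pics/w1.png",im[:,:,::-1])
print(np.round(m["intrinsics"],1).tolist(),np.round(m["pose"],4).tolist())
s=bot.get_state();print(s["position"],s["eef_rot"])
E
```

```text
time_s: 1.1
position: [0.4407, -0.3237, 0.1952]
eef_rot: [-0.0, 1.0, 0.001, -0.001]
wrist_force: [-0.1, -0.3, 0.2]
gripper_width: 0.993
finger_force: 0.0
[[297.3, 0.0, 256.2], [0.0, 297.3, 191.2], [0.0, 0.0, 1.0]] [[0.0014, -0.9545, -0.2983, 0.5162], [-1.0, -0.0011, -0.0011, -0.3241], [0.0007, 0.2983, -0.9545, 0.3738], [0.0, 0.0, 0.0, 1.0]]
[ 0.4403444  -0.32413353  0.19534183] [-1.51410794e-04  9.99999905e-01  1.48902871e-04 -3.80249427e-04]
```

View pics/w1.png

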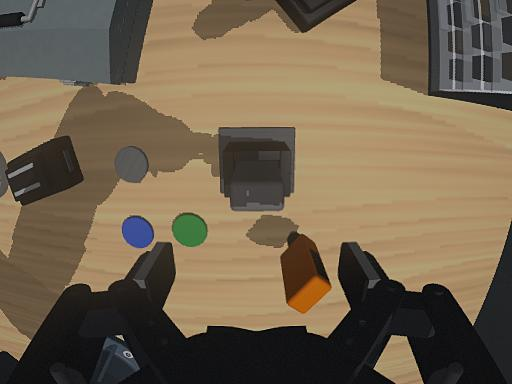

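The wrist view shows the gauge top face centred at about (257.5,196), between the fingers, and the steel disc at (131.5,164). I'll compute both from this picture.

```bash
cat >> h.py <<'E'
def wray(u,v,z,P,f=297.3,c=(256.2,191.2)):
    x,y=u-c[0],v-c[1];r=np.hypot(x,y);t=r/f
    d=np.array([np.sin(t)*x/r,np.sin(t)*y/r,np.cos(t)]);d=P[:3,:3]@d
    return P[:3,3]+d*(z-P[2,3])/d[2]
E
python3 - <<'E'
from h import *
import cv2
P=np.array([[0.0014,-0.9545,-0.2983,0.5162],[-1,-0.0011,-0.0011,-0.3241],[0.0007,0.2983,-0.9545,0.3738]])
for p in((231,184),(284,182),(283,208),(233,210),(257.5,196)):print(wray(*p,.15,P).round(4))
print("disc",wray(131.5,164,.008,P).round(4))
for p in((219,128),(295,127),(294,195),(219,191)):print("foot",wray(*p,.01,P).round(4))
im=cv2.imread("pics/w1.png");cv2.imwrite("pics/w1c.png",cv2.resize(im[115:245,100:310],None,fx=3.8,fy=3.8,interpolation=cv2.INTER_CUBIC))
E
```

```text
[ 0.4522 -0.3046  0.15  ]
[ 0.4538 -0.3461  0.15  ]
[ 0.4321 -0.346   0.15  ]
[ 0.4303 -0.3057  0.15  ]
[ 0.4423 -0.3254  0.15  ]
disc [ 0.4397 -0.1582  0.008 ]
foot [ 0.4836 -0.2788  0.01  ]
foot [ 0.485 -0.372  0.01 ]
foot [ 0.3974 -0.3735  0.01  ]
foot [ 0.4027 -0.2766  0.01  ]
```

View pics/w1c.png

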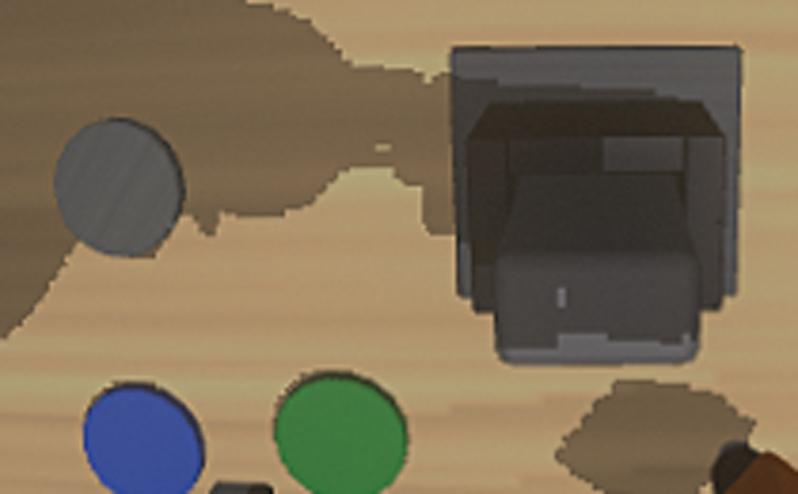

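```bash
python3 -m inch '{"claw":[85,85,85,85,40,40,40,40,40,40,40,40],"xyz":[[1,0,40],[1,0,80],[1,0,97],[1,0,97],[1,0,97],[1,0,97],[1,0,97],[1,0,97],[1,0,97],[1,0,97],[1,0,97],[1,0,97]],"spin":[0,0,0,0,0,0,0,0,0,0,0,0]}' 50
```

```text
time_s: 2.65
position: [0.4426, -0.3243, 0.0998]
eef_rot: [0.001, 1.0, 0.0, 0.001]
wrist_force: [-1.6, 1.6, 6.2]
gripper_width: 0.501
finger_force: 50.9
```

```bash
python3 -m inch '{"claw":[40,40,40,40,40,40],"xyz":[[0,0,-15],[0,0,-40],[0,0,-75],[0,0,-95],[0,0,-95],[0,0,-95]],"spin":[0,0,0,0,0,0]}' 50; python3 - <<'E'
from h import *
import cv2
P=bot.camera_model("wrist")["pose"];a=bot.capture("wrist")[:,:,::-1];b=bot.capture("side")[:,:,::-1]
print(P.round(4).tolist())
c=cv2.resize(b[180:330,200:350],(450,450),interpolation=cv2.INTER_CUBIC)
w=cv2.resize(a[110:290,180:310],(325,450),interpolation=cv2.INTER_CUBIC)
cv2.imwrite("pics/l1.png",np.hstack([c,w]))
E
```

```text
time_s: 3.4
position: [0.4417, -0.3237, 0.193]
eef_rot: [-0.0, 1.0, 0.0, -0.0]
wrist_force: [-0.8, 0.3, -1.9]
gripper_width: 0.504
finger_force: 51.6
[[0.0005, -0.9546, -0.298, 0.5171], [-1.0, -0.0003, -0.0007, -0.3241], [0.0006, 0.298, -0.9546, 0.3717], [0.0, 0.0, 0.0, 1.0]]
```

View pics/l1.png

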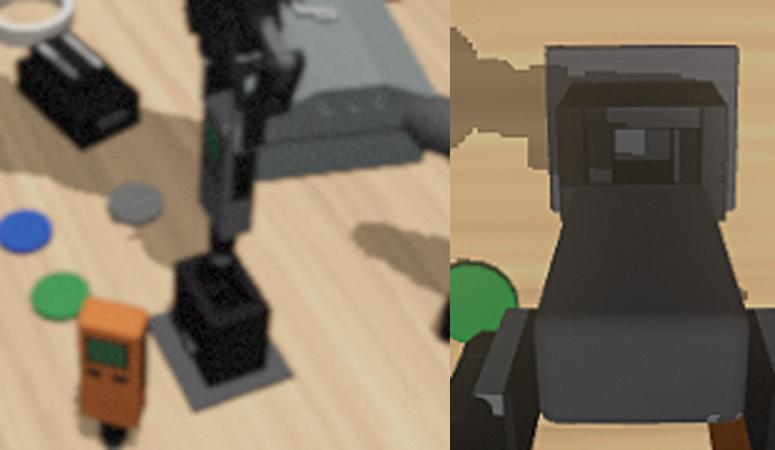

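```bash
python3 -m inch '{"claw":[40,40,40,40,40,40,40,40,40,40,40,40,40,40],"xyz":[[-1,-30,0],[-2,-70,0],[-2,-110,0],[-2,-145,0],[-2,-169,0],[-2,-169,0],[-2,-169,30],[-2,-169,60],[-2,-169,80],[-2,-169,86],[-2,-169,90],[-2,-169,93],[-2,-169,93],[-2,-169,93]],"spin":[0,0,0,0,0,0,0,0,0,0,0,0,0,0]}' 50
```

```text
time_s: 5.25
position: [0.4402, -0.155, 0.101]
eef_rot: [0.0, 1.0, 0.0, 0.0]
wrist_force: [-0.2, -0.9, -2.0]
gripper_width: 0.503
finger_force: 51.7
```

```bash
python3 -m inch '{"claw":[40,40,40],"xyz":[[0,0,2],[0,0,4],[0,0,4]],"spin":[0,0,0]}' 50; python3 - <<'E'
from h import *
import cv2
P=bot.camera_model("wrist")["pose"];a=bot.capture("wrist")[:,:,::-1];b=bot.capture("side")[:,:,::-1]
c=cv2.resize(b[160:270,200:300],(409,450),interpolation=cv2.INTER_CUBIC)
w=cv2.resize(a[110:290,180:310],(325,450),interpolation=cv2.INTER_CUBIC)
cv2.imwrite("pics/d1.png",np.hstack([c,w]))
E
```

```text
time_s: 5.62
position: [0.4402, -0.155, 0.0967]
eef_rot: [0.0, 1.0, 0.0, 0.0]
wrist_force: [0.8, 0.2, 1.5]
gripper_width: 0.496
finger_force: 52.1
```

View pics/d1.png

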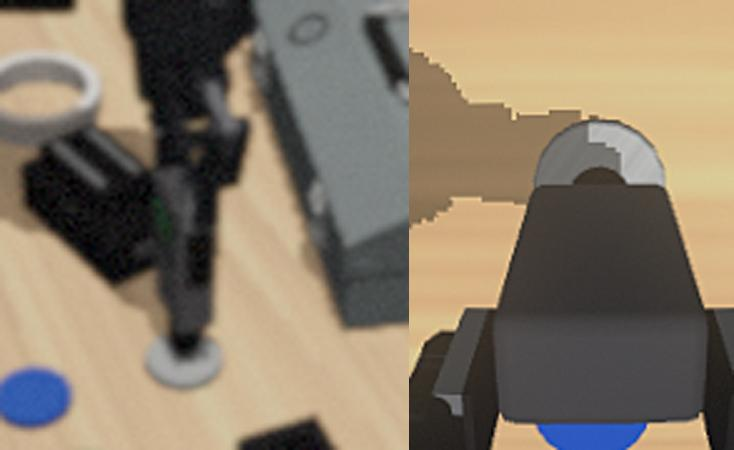

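The probe is near the middle of the steel disc, with about 3.5 N of spring force (head roughly 4 mm in). I'll hold for about 1.6 s and then lift straight up.

```bash
python3 -m inch '{"claw":[40,40,40,40,40,40,40,40,40,40,40,40,40,40,40,40,40,40],"xyz":[[0,0,0],[0,0,0],[0,0,0],[0,0,0],[0,0,0],[0,0,0],[0,0,0],[0,0,0],[0,0,0],[0,0,0],[0,0,0],[0,0,0],[0,0,0],[0,0,-5],[0,0,-20],[0,0,-60],[0,0,-97],[0,0,-97]],"spin":[0,0,0,0,0,0,0,0,0,0,0,0,0,0,0,0,0,0]}' 50
```

```text
time_s: 7.98
position: [0.441, -0.1552, 0.1959]
eef_rot: [0.0, 1.0, 0.0, 0.002]
wrist_force: [-0.3, -0.4, -2.1]
gripper_width: 0.504
finger_force: 51.9
```

Now I need to tilt the gauge. The tool can only point down, so I'll catch the nose on the fixed dock's rim and turn the gauge about the pad line with a light grip.

```bash
python3 -m inch '{"claw":[40,40,40,40,40,40,40,40,40,40,40,40],"xyz":[[0,30,0],[1,70,0],[1,110,0],[1,145,0],[1,169,0],[1,169,0],[1,169,0],[1,169,25],[1,169,45],[1,169,57],[1,169,57],[1,169,57]],"spin":[0,0,0,0,0,0,0,0,0,0,0,0]}' 50;  python3 -m inch '{"claw":[40,40,40,40,40,40,40],"xyz":[[0,0,0],[0,0,0],[-2,0,0],[-4,0,0],[-6,0,0],[-8,0,0],[-8,0,0]],"spin":[0,0,0,0,0,0,0]}' 20
```

```text
time_s: 9.48
position: [0.4414, -0.3239, 0.1374]
eef_rot: [0.0, 1.0, 0.0, 0.0]
wrist_force: [0.0, -0.6, -1.1]
gripper_width: 0.5
finger_force: 51.8
time_s: 10.35
position: [0.4335, -0.3241, 0.137]
eef_rot: [0.0, 1.0, 0.0, 0.001]
wrist_force: [4.8, 1.3, 1.0]
gripper_width: 0.499
finger_force: 52.1
```

```bash
python3 -m inch '{"claw":[40,40,40,40,40],"xyz":[[-2,0,0],[-4,0,0],[-7,0,0],[-10,0,0],[-10,0,0]],"spin":[0,0,0,0,0]}' 20; python3 - <<'E'
from h import *
import cv2
P=bot.camera_model("wrist")["pose"];a=bot.capture("wrist")[:,:,::-1];b=bot.capture("side")[:,:,::-1]
c=cv2.resize(b[190:320,200:310],(381,450),interpolation=cv2.INTER_CUBIC)
w=cv2.resize(a[110:290,180:310],(325,450),interpolation=cv2.INTER_CUBIC)
cv2.imwrite("pics/t1.png",np.hstack([c,w]))
E
```

```text
time_s: 10.98
position: [0.4228, -0.324, 0.1366]
eef_rot: [-0.0, 1.0, 0.0, -0.0]
wrist_force: [4.2, -0.3, 0.7]
gripper_width: 0.501
finger_force: 52.0
```

The x force stays near 4.5 N while the tool moves, so the gauge is pivoting. I'll carry on to the computed tilt.

```bash
python3 -m inch '{"claw":[40,40,40,40,40,40,40,40,40,40,40,40,40],"xyz":[[-3,0,0],[-6,0,0],[-9,0,0],[-12,0,0],[-15,0,0],[-18,0,0],[-20,0,0],[-22,0,0],[-23,0,0],[-23,0,0],[-23,0,-25],[-23,0,-60],[-23,0,-60]],"spin":[0,0,0,0,0,0,0,0,0,0,0,0,0]}' 20; python3 - <<'E'
from h import *
import cv2,pickle
P=bot.camera_model("wrist")["pose"];a=bot.capture("wrist")[:,:,::-1];b=bot.capture("side")[:,:,::-1];t=bot.capture("top")[:,:,::-1]
cv2.imwrite("pics/w2.png",a);cv2.imwrite("pics/s2.png",b);cv2.imwrite("pics/tt2.png",t)
s=bot.get_state();pickle.dump((P,s,bot.camera_model("side")),open("v2.pkl","wb"));print(s["position"],P.round(4).tolist())
E
```

```text
time_s: 12.7
position: [0.4, -0.3247, 0.1985]
eef_rot: [0.001, 1.0, 0.0, 0.001]
wrist_force: [0.5, 0.6, -2.5]
gripper_width: 0.502
finger_force: 50.2
[ 0.39905893 -0.3235668   0.19554613] [[0.0002, -0.9551, -0.2963, 0.4752], [-1.0, 0.0008, -0.0034, -0.3246], [0.0035, 0.2963, -0.9551, 0.3773], [0.0, 0.0, 0.0, 1.0]]
```

```bash
cat > fit.py <<'E'
from h import *
import cv2,pickle
def proj(X,cam):
    K,P,fish=cam;p=(X-P[:3,3])@P[:3,:3]
    if fish:
        r=np.hypot(p[:,0],p[:,1]);t=np.arctan2(r,p[:,2]);q=p[:,:2]/r[:,None]*t[:,None]
    else:q=p[:,:2]/p[:,2:]
    return q*K[0,0]+K[:2,2]
def seg(a,b,n=40):return np.linspace(a,b,n)
def model(face):
    x=.013;y=.022;a=.03;b=.13
    top=[seg((-x,-y,b),(x,-y,b)),seg((x,-y,b),(x,y,b)),seg((x,y,b),(-x,y,b)),seg((-x,y,b),(-x,-y,b))]
    if face=="w":return np.vstack(top[:3]+top[3:]+[seg((x,-y,a),(x,y,a)),seg((x,-y,a),(x,-y,.08)),seg((x,y,a),(x,y,.08))])
    return np.vstack([seg((-x,y,a),(-x,y,.07)),seg((-x,-y,a),(-x,-y,.07)),seg((x,-y,a),(x,-y,.07)),seg((-x,-y,a),(x,-y,a)),seg((-x,-y,a),(-x,y,a))])
def place(M,G,th,zg,sx,yaw):
    r=R.from_euler("z",yaw,degrees=True)*R.from_euler("y",-th,degrees=True)
    return r.apply(M-[sx,0,zg])+G
def grad(im):
    g=cv2.GaussianBlur(cv2.cvtColor(im,cv2.COLOR_BGR2GRAY),(0,0),1.2).astype(np.float32)
    m=np.hypot(cv2.Sobel(g,-1,1,0),cv2.Sobel(g,-1,0,1));return np.minimum(m,60)
def score(g,uv):return cv2.remap(g,uv[:,0].astype(np.float32)[None],uv[:,1].astype(np.float32)[None],cv2.INTER_LINEAR).mean()
E
cat > run2.py <<'E'
from fit import *
P,s,sd=pickle.load(open("v2.pkl","rb"))
W=(bot.camera_model("wrist")["intrinsics"],P,True);S=(sd["intrinsics"],sd["pose"],False)
gw,gs=grad(cv2.imread("pics/w2.png")),grad(cv2.imread("pics/s2.png"))
G=s["position"]+[0,0,.019]
for wt in((1,0),(0,1),(1,1)):
    out=[]
    for th in np.arange(8,38,1.):
        out.append(max((wt[0]*score(gw,proj(place(model("w"),G,th,z,sx,0),W))+wt[1]*score(gs,proj(place(model("s"),G,th,z,sx,0),S)),th,z,sx) for z in np.arange(.092,.112,.002) for sx in(-.002,0,.002)))
    print(wt,[tuple(np.round(o,3).tolist()) for o in sorted(out)[::-1][:5]])
E
python3 run2.py
```

```text
(1, 0) [(35.614, 28.0, 0.096, 0.0), (34.7, 29.0, 0.096, 0.0), (34.448, 27.0, 0.094, -0.002), (32.795, 20.0, 0.11, 0.0), (32.436, 36.0, 0.1, 0.0)]
(0, 1) [(59.754, 28.0, 0.096, -0.002), (59.722, 27.0, 0.096, -0.002), (59.578, 29.0, 0.094, -0.002), (59.539, 26.0, 0.098, -0.002), (59.392, 30.0, 0.096, 0.0)]
(1, 1) [(94.632, 28.0, 0.094, -0.002), (93.91, 27.0, 0.094, -0.002), (93.823, 29.0, 0.096, 0.0), (91.125, 26.0, 0.094, -0.002), (90.72, 30.0, 0.096, 0.0)]
```

```bash
cat > run3.py <<'E'
from fit import *
from scipy.optimize import minimize
P,s,sd=pickle.load(open("v2.pkl","rb"))
W=(bot.camera_model("wrist")["intrinsics"],P,True);S=(sd["intrinsics"],sd["pose"],False)
gw,gs=grad(cv2.imread("pics/w2.png")),grad(cv2.imread("pics/s2.png"))
G=s["position"]+[0,0,.019]
def cost(p,w,cam,g):
    th,z,sx,dy,yaw=p;return -score(g,proj(place(model(w),G+[0,dy/1e3,0],th,z/1e3,sx/1e3,yaw),cam))
for w,cam,g in(("w",W,gw),("s",S,gs)):
    for th0 in(20,25,28,31):
        b=min((minimize(cost,(th0,z,sx,0,0),args=(w,cam,g),method="Nelder-Mead",options=dict(initial_simplex=np.array([(th0,z,sx,0,0)]*6)+np.vstack([np.zeros(5),np.diag([2,3,1.5,1.5,1.5])]))) for z in(95,101) for sx in(-1,1)),key=lambda r:r.fun)
        print(w,th0,round(b.fun,2),b.x.round(2))
E
python3 run3.py
```

```text
w 20 -40.09 [27.4  94.04 -2.23 -1.98  2.13]
w 25 -40.3 [28.45 95.56 -0.   -1.88  0.49]
w 28 -40.27 [28.08 95.84 -0.18 -1.9   0.61]
w 31 -40.23 [ 2.851e+01  9.651e+01  8.400e-01 -1.700e+00  9.000e-02]
s 20 -60.0 [20.89 98.34 -7.38  0.96 -1.67]
s 25 -60.0 [ 26.24 100.61  -2.53   4.27  -6.13]
s 28 -60.0 [26.73 99.66 -2.22  3.39 -6.19]
s 31 -60.0 [ 25.72 102.76  -3.18   7.12  -7.13]
```

The wrist-camera fit puts the tilt at about 28°, roughly 3° too much. I'll set the tip just inside the dock pocket and nudge it against the far wall to take that back, watching the force.

```bash
python3 -m inch '{"claw":[40,40,40,40,40],"xyz":[[-3,0,0],[-3,0,30],[-3,0,56],[-3,0,56],[-3,0,56]],"spin":[0,0,0,0,0]}' 20; for i in 1; do python3 -m inch '{"claw":[40,40],"xyz":[[2,0,0],[2,0,0]],"spin":[0,0]}' 20;python3 -m inch '{"claw":[40,40],"xyz":[[2,0,0],[2,0,0]],"spin":[0,0]}' 20;python3 -m inch '{"claw":[40,40],"xyz":[[2,0,0],[2,0,0]],"spin":[0,0]}' 20; done
```

```text
time_s: 13.48
position: [0.397, -0.3239, 0.141]
eef_rot: [-0.0, 1.0, 0.0, -0.0]
wrist_force: [0.4, -0.5, -1.8]
gripper_width: 0.502
finger_force: 50.8
time_s: 13.72
position: [0.3991, -0.3241, 0.1411]
eef_rot: [0.0, 1.0, 0.0, 0.0]
wrist_force: [0.1, 0.8, -2.2]
gripper_width: 0.505
finger_force: 50.8
time_s: 13.98
position: [0.4011, -0.324, 0.1407]
eef_rot: [0.0, 1.0, 0.0, -0.0]
wrist_force: [0.2, -0.3, -1.0]
gripper_width: 0.5
finger_force: 50.8
time_s: 14.22
position: [0.4031, -0.3239, 0.1406]
eef_rot: [-0.0, 1.0, 0.0, -0.0]
wrist_force: [0.1, 0.3, -1.7]
gripper_width: 0.502
finger_force: 50.8
```

```bash
python3 -m inch '{"claw":[40,40],"xyz":[[1,0,0],[1,0,0]],"spin":[0,0]}' 20;python3 -m inch '{"claw":[40,40],"xyz":[[1,0,0],[1,0,0]],"spin":[0,0]}' 20;python3 -m inch '{"claw":[40,40],"xyz":[[1,0,0],[1,0,0]],"spin":[0,0]}' 20
```

```text
time_s: 14.48
position: [0.404, -0.3239, 0.1406]
eef_rot: [-0.0, 1.0, 0.0, -0.0]
wrist_force: [-0.4, 0.6, -2.0]
gripper_width: 0.501
finger_force: 50.8
time_s: 14.72
position: [0.4049, -0.3239, 0.1406]
eef_rot: [-0.0, 1.0, 0.0, -0.0]
wrist_force: [-1.1, -0.1, -0.6]
gripper_width: 0.503
finger_force: 50.8
time_s: 14.98
position: [0.4058, -0.3239, 0.1405]
eef_rot: [-0.0, 1.0, 0.0, -0.0]
wrist_force: [-1.9, -0.4, -1.9]
gripper_width: 0.503
finger_force: 50.8
```

```bash
python3 -m inch '{"claw":[40,40,40,40],"xyz":[[2,0,0],[4,0,0],[5,0,0],[5,0,0]],"spin":[0,0,0,0]}' 20;python3 -m inch '{"claw":[40,40,40,40,40,40],"xyz":[[-3,0,0],[-5,0,0],[-5,0,-30],[-5,0,-56],[-5,0,-56],[-5,0,-56]],"spin":[0,0,0,0,0,0]}' 50;python3 - <<'E'
from h import *
import cv2,pickle
P=bot.camera_model("wrist")["pose"];a=bot.capture("wrist")[:,:,::-1];b=bot.capture("side")[:,:,::-1]
cv2.imwrite("pics/w2.png",a);cv2.imwrite("pics/s2.png",b)
s=bot.get_state();pickle.dump((P,s,bot.camera_model("side")),open("v2.pkl","wb"));print(s["position"])
E
sed -i 's/minimum(m,60)/minimum(m,150)/' fit.py; python3 run3.py
```

```text
time_s: 15.48
position: [0.4109, -0.3239, 0.1405]
eef_rot: [-0.0, 1.0, 0.0, -0.0]
wrist_force: [-4.3, 0.0, 0.6]
gripper_width: 0.502
finger_force: 51.1
time_s: 16.23
position: [0.4059, -0.3238, 0.1958]
eef_rot: [-0.0, 1.0, 0.0, -0.0]
wrist_force: [-0.2, 0.7, -1.9]
gripper_width: 0.502
finger_force: 51.6
[ 0.40558944 -0.32355822  0.19544582]
w 20 -71.46 [20.54 89.04 -3.8  -1.18  1.1 ]
w 25 -74.02 [27.12 94.84 -1.48 -0.93  0.91]
w 28 -74.2 [26.86 94.24 -2.29 -0.93  0.7 ]
w 31 -69.89 [ 3.321e+01  9.904e+01 -0.000e+00 -9.000e-02 -1.570e+00]
s 20 -145.69 [ 18.5  112.09  -9.82  14.16  -5.53]
s 25 -145.69 [ 18.44 111.74  -9.8   13.87  -5.75]
s 28 -145.69 [ 18.69 111.19  -9.52  13.38  -5.52]
s 31 -145.69 [ 18.7  111.02  -9.45  13.18  -5.42]
```

```bash
python3 -m inch '{"claw":[40,40,40,40,40,40,40,40,40,40,40,40,40,40],"xyz":[[0,-30,-20],[10,-75,-30],[20,-120,-30],[40,-165,-30],[60,-210,-30],[80,-255,-30],[105,-300,-30],[130,-340,-30],[150,-370,-30],[156,-382,-30],[156,-382,-20],[156,-382,-5],[156,-382,-5],[156,-382,-5]],"spin":[0,1,3,5,7,9,11,11.7,11.7,11.7,11.7,11.7,11.7,11.7]}' 50;python3 - <<'E'
from h import *
import cv2,pickle
from fit import proj,place,model
P=bot.camera_model("wrist")["pose"];a=bot.capture("wrist")[:,:,::-1].copy();b=bot.capture("side")[:,:,::-1].copy()
cv2.imwrite("pics/w3.png",a);cv2.imwrite("pics/s3.png",b)
sd=bot.camera_model("side");s=bot.get_state();pickle.dump((P,s,sd),open("v3.pkl","wb"));print(s["position"])
W=(bot.camera_model("wrist")["intrinsics"],P,True);S=(sd["intrinsics"],sd["pose"],False)
G=s["position"]+[0,0,.022];ring=np.array([[.6165,.0467,.093]])
def show(im,cam,w,box,sc):
    x0,y0,x1,y1=box;o=cv2.resize(im[y0:y1,x0:x1],None,fx=sc,fy=sc,interpolation=cv2.INTER_CUBIC)
    def T(q):return np.int32((q-[x0,y0]+.5)*sc-.5)
    print(w,"ring",proj(ring,cam).round(1),"tip",proj(place(np.array([[0,0,-.012]]),G,25,.102,0,-11.7),cam).round(1))
    cv2.circle(o,T(proj(ring,cam))[0].tolist(),3,(0,0,255),1)
    for p in T(proj(place(model(w),G,25,.102,0,-11.7),cam)):cv2.circle(o,p.tolist(),0,(0,255,0),-1)
    return o
r=proj(ring,W)[0];print(r)
A=show(a,W,"w",(170,70,340,270),2.5);B=show(b,S,"s",(210,100,360,225),2.5)
h=max(A.shape[0],B.shape[0]);c=np.zeros((h,A.shape[1]+B.shape[1],3),np.uint8);c[:A.shape[0],:A.shape[1]]=A;c[:B.shape[0],A.shape[1]:]=B
cv2.imwrite("pics/f.png",c);print(c.shape)
E
```

```text
time_s: 18.08
position: [0.5505, -0.0405, 0.2024]
eef_rot: [-0.026, 0.998, -0.052, -0.0]
wrist_force: [-0.3, 0.1, -1.7]
gripper_width: 0.505
finger_force: 51.8
[ 0.55074649 -0.04045496  0.20278026]
[168.14184398 122.29978597]
w ring [[168.1 122.3]] tip [[265.6 132.3]]
s ring [[275.2 167. ]] tip [[284.3 177.6]]
(500, 800, 3)
```

View pics/f.png

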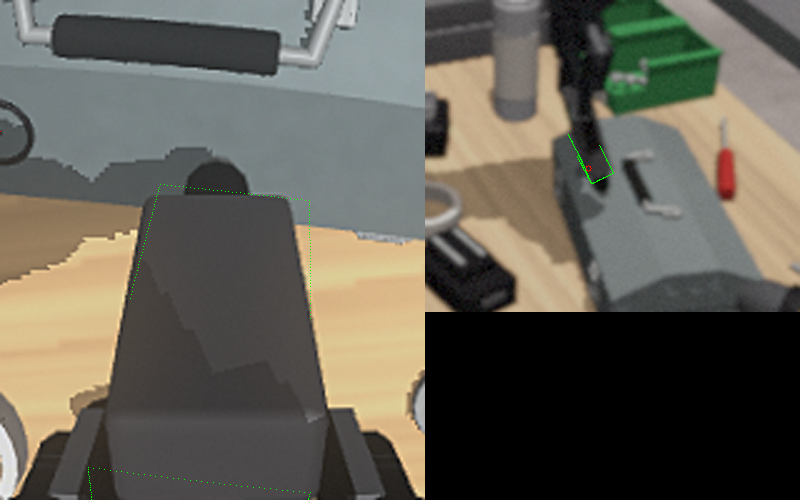

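The wrist view shows the ring at the left edge, and the arm stopped short with a slight tilt. I'll check the joints before moving on.

```bash
python3 - <<'E'
from h import *
s=bot.get_state();np.set_printoptions(precision=4,suppress=True)
print(s["joint_pos"],s["qd"],s["position"],s["time_s"])
q=s["eef_rot"];print(R.from_quat(q[[1,2,3,0]]).as_matrix())
E
```

```text
[-0.1055  0.285   0.0683  1.3568  0.0519  3.1406] [-0.0017 -0.0036  0.0104  0.003  -0.0004 -0.0008] [ 0.5507 -0.0405  0.2028] 18.175
[[ 0.9945 -0.1043  0.0027]
 [-0.1043 -0.9932  0.0519]
 [-0.0027 -0.0519 -0.9986]]
```

Joint 6 is at its limit, because this wrist side needs about 198°. I have to use the half-turned wrist, with the gauge leaning the other way in the hand. I'll back off and spin first, then re-tilt it at the dock.

```bash
python3 -m inch '{"claw":[40,40,40,40,40,40,40,40,40,40,40,40],"xyz":[[0,0,-20],[-20,20,-40],[-40,50,-40],[-60,80,-40],[-80,110,-40],[-100,150,-40],[-100,150,-40],[-100,150,-40],[-100,150,-40],[-100,150,-40],[-100,150,-40],[-100,150,-40]],"spin":[-8,-18,-28,-38,-48,-58,-68,-78,-88,-98,-100,-100]}' 50; python3 - <<'E'
from h import *
s=bot.get_state();np.set_printoptions(precision=4,suppress=True)
print(s["joint_pos"],s["position"],s["time_s"])
q=s["eef_rot"];print(R.from_quat(q[[1,2,3,0]]).as_matrix())
E
```

```text
time_s: 19.68
position: [0.4358, -0.1811, 0.2355]
eef_rot: [-0.016, 0.683, 0.73, 0.02]
wrist_force: [-0.2, -0.4, -1.5]
gripper_width: 0.498
finger_force: 51.8
[-0.429   0.151  -0.0249  1.4134  0.0483  1.0742] [ 0.4358 -0.1811  0.2355] 19.675
[[-0.0672  0.9977  0.0033]
 [ 0.9964  0.0669  0.0516]
 [ 0.0513  0.0067 -0.9987]]
```

The commanded pose kept a 3° lean, which I can absorb by choosing the spin on the lid. I'll go above the dock with the wrist half-turned.

```bash
python3 -m inch '{"claw":[40,40,40,40,40,40,40,40,40,40,40,40],"xyz":[[-20,5,0],[-50,10,0],[-80,18,0],[-110,25,0],[-140,32,10],[-152,35,20],[-152,35,28],[-152,35,28],[-152,35,28],[-152,35,28],[-152,35,28],[-152,35,28]],"spin":[-10,-20,-30,-40,-50,-60,-70,-80,-86.1,-86.1,-86.1,-86.1]}' 50; python3 - <<'E'
from h import *
s=bot.get_state();np.set_printoptions(precision=4,suppress=True)
print(s["joint_pos"],s["position"],s["time_s"])
q=s["eef_rot"];print(R.from_quat(q[[1,2,3,0]]).as_matrix())
E
```

```text
time_s: 21.18
position: [0.4814, -0.3286, 0.1997]
eef_rot: [0.001, -0.0, 1.0, 0.026]
wrist_force: [0.0, 0.1, -1.7]
gripper_width: 0.498
finger_force: 51.8
[-0.6247  0.3613  0.1717  1.4093  0.0437 -0.6253] [ 0.4814 -0.3286  0.1997] 21.175
[[-1.     -0.0001  0.0029]
 [ 0.0001  0.9987  0.0518]
 [-0.0029  0.0518 -0.9987]]
```

```bash
python3 -m inch '{"claw":[40,40,40,40,40],"xyz":[[0,0,20],[0,0,45],[0,0,62],[0,0,62],[0,0,62]],"spin":[0,0,0,0,0]}' 20; python3 -m inch '{"claw":[40,40,40,40,40,40],"xyz":[[3,0,0],[6,0,0],[9,0,0],[12,0,0],[15,0,0],[15,0,0]],"spin":[0,0,0,0,0,0]}' 20
```

```text
time_s: 21.8
position: [0.4819, -0.3256, 0.1385]
eef_rot: [0.002, -0.001, 1.0, 0.026]
wrist_force: [-0.4, -0.3, -1.4]
gripper_width: 0.496
finger_force: 51.7
time_s: 22.55
position: [0.4667, -0.3256, 0.138]
eef_rot: [0.002, -0.001, 1.0, 0.026]
wrist_force: [5.0, -0.9, 0.4]
gripper_width: 0.503
finger_force: 52.4
```

```bash
python3 -m inch '{"claw":[40,40,40,40,40,40,40,40,40,40,40,40,40,40,40,40,40,40],"xyz":[[4,0,0],[8,0,0],[12,0,0],[16,0,0],[20,0,0],[24,0,0],[28,0,0],[32,0,0],[36,0,0],[40,0,0],[44,0,0],[48,0,0],[52,0,0],[56,0,0],[60,0,0],[63,0,0],[64,0,0],[64,0,0]],"spin":[0,0,0,0,0,0,0,0,0,0,0,0,0,0,0,0,0,0]}' 20;  python3 -m inch '{"claw":[40,40,40,40],"xyz":[[-1,0,-2],[-1,0,-30],[-1,0,-62],[-1,0,-62]],"spin":[0,0,0,0]}' 50;python3 - <<'E'
from h import *
import cv2,pickle
P=bot.camera_model("wrist")["pose"];a=bot.capture("wrist")[:,:,::-1];b=bot.capture("side")[:,:,::-1]
cv2.imwrite("pics/w4.png",a);cv2.imwrite("pics/s4.png",b)
s=bot.get_state();pickle.dump((P,s,bot.camera_model("side")),open("v4.pkl","wb"));print(s["position"])
E
cat > run4.py <<'E'
# tool-frame fit: gauge z = -(tool z) turned about tool y; nose toward tool -x for lean>0
from fit import *
from scipy.optimize import minimize
import sys
def fit(pk,im,sgn,ths):
    P,s,sd=pickle.load(open(pk,"rb"));W=(bot.camera_model("wrist")["intrinsics"],P,True)
    g=grad(cv2.imread(im));q=s["eef_rot"];T=R.from_quat(q[[1,2,3,0]])
    x=.013;y=.022;a=.03;b=.13
    M=np.vstack([seg((-x,-y,b),(x,-y,b)),seg((x,-y,b),(x,y,b)),seg((x,y,b),(-x,y,b)),seg((-x,y,b),(-x,-y,b)),seg((x,-y,a),(x,y,a)),seg((x,-y,a),(x,-y,.08)),seg((x,y,a),(x,y,.08))])
    def cost(p):
        th,z,sx,dy,yaw=p  # gauge: camera-facing face is +x (tool +x side); flip 180 about x so z is up
        r=T*R.from_euler("z",yaw,degrees=True)*R.from_euler("y",sgn*th,degrees=True)*R.from_euler("x",180,degrees=True)
        return -score(g,proj(r.apply(M-[sx/1e3,0,z/1e3])+s["position"]+T.apply([0,dy/1e3,-.019]),W))
    for t in ths:
        x0=[(t,z,sx,0,0) for z in(95,101) for sx in(-1,1)]
        bst=min((minimize(cost,v,method="Nelder-Mead",options=dict(initial_simplex=np.array([v]*6)+np.vstack([np.zeros(5),np.diag([2,3,1.5,1.5,1.5])]))) for v in x0),key=lambda r:r.fun)
        print(pk,t,round(bst.fun,1),bst.x.round(2))
fit("v2.pkl","pics/w2.png",1,(-26,26))
fit("v4.pkl","pics/w4.png",1,(-28,-25,-22,22,25,28))
E
python3 run4.py
```

```text
time_s: 24.8
position: [0.4024, -0.3255, 0.1375]
eef_rot: [0.001, -0.001, 1.0, 0.026]
wrist_force: [3.6, 0.9, -2.0]
gripper_width: 0.498
finger_force: 51.1
time_s: 25.3
position: [0.4035, -0.3296, 0.2013]
eef_rot: [0.002, -0.001, 1.0, 0.025]
wrist_force: [-0.2, -0.2, -1.3]
gripper_width: 0.499
finger_force: 51.5
[ 0.4027245  -0.32861055  0.19888822]
v2.pkl -26 -34.8 [-25.7  119.46 -12.51  -1.71   7.05]
v2.pkl 26 -73.4 [ 2.762e+01  9.526e+01 -1.050e+00  7.000e-01 -9.000e-02]
v4.pkl -28 -55.0 [-32.49 117.73  -3.84   0.22  -3.54]
v4.pkl -25 -54.7 [-28.4  103.65  -4.58   1.36  -1.42]
v4.pkl -22 -49.2 [-25.17 102.42  -3.22   1.57  -1.22]
v4.pkl 22 -93.3 [33.26 95.32 13.63 -0.25 -3.37]
v4.pkl 25 -94.0 [32.58 94.45 11.89  0.21 -3.4 ]
v4.pkl 28 -93.6 [32.61 94.2  11.45  0.64 -2.54]
```

```bash
python3 - <<'E'
from fit import *
P,s,sd=pickle.load(open("v4.pkl","rb"));S=(sd["intrinsics"],sd["pose"],False)
T=R.from_quat(s["eef_rot"][[1,2,3,0]]);G=s["position"]+T.apply([0,0,-.019]);yt=T.apply([0,1,0])
def pt(th,z):  # point on axis z above origin, lean th: nose toward tool -x
    d=R.from_rotvec(yt*np.radians(th)).apply(T.apply([0,0,1]));return G+d*(.100-z)
for th in(20,25,30):
    q=proj(np.array([pt(th,z) for z in(-.012,0,.03,.08)]),S);v=q[0]-q[3];print(th,pt(th,-.012).round(3),q.round(1).tolist(),np.degrees(np.arctan2(v[0],v[1])).round(2))
b=cv2.imread("pics/s4.png");g=cv2.cvtColor(b,cv2.COLOR_BGR2GRAY);q=proj(np.array([pt(25,-.012)]),S)[0].astype(int)
print(q);u,v=q
for r in range(v-50,v+8,1):print(r,"".join("@#*+=-. "[min(7,int(g[r,c])//28)] for c in range(u-34,u+30)))
print(u-34)
E
```

```text
20 [ 0.365 -0.324  0.113] [[241.3, 272.7], [243.2, 268.7], [248.1, 258.3], [256.6, 240.3]] -25.28
25 [ 0.356 -0.324  0.116] [[237.3, 272.8], [239.6, 268.7], [245.6, 258.3], [255.9, 240.3]] -29.74
30 [ 0.347 -0.325  0.121] [[233.5, 272.5], [236.2, 268.5], [243.2, 258.1], [255.2, 240.2]] -33.9
[237 272]
222 ==============+*#@@@@@@@@@@@@#####@@@@#*=-...   ...-+******###@@
223 ===============+*##@@@@@@@@@@@@#@@@@##*=-..    . ..-=********###
224 ================+*#@@@@@@@@@@@@@@@#**+==-....  .  ..=********###
225 ==================+*#@@@@@@@@@@@##*+====----........-+*******##@
226 ===================+*#@@@@@@@@##*+==========----....-+*******##@
227 ====================+*#@@@@@#**+================-----+*#*****##@
228 =-===================+*#@###*+=======================+*##****#@@
229 -=====================+*#**+=========================+*##****##@
230 =--====================++++===========================+*#**+*##@
231 =--===================================================+*#**+*##@
232 ==-===================================================+*#**+*##@
233 ==--============================-=
[... 2508 characters left out ...]
@@@@@@
270 ...  ...   ..............     ..-=====================+*@@#@@@@@
271 ...  . .  ...-----=----...    ..--====================+*@@@#@@@@
272 ....   ....--==========--..    ..--===================+#@@@@@#@@
273 ....   ...-=============--.    ...-===================+#@@@@#@#@
274 .....  ..-===============-..    ..--==================+*@@@@@@#@
275 ..... ..-=================-.    ...----===============+#@@@@##@#
276 ........-=================-..    .....--==============+*@@@@####
277 .......-==================-..    .......----==========+#@@@@####
278 .......-==================--...............-==========+#@@@@####
279 .......-=================----........... ...-=========+#@@@@@@##
203
```

```bash
python3 - <<'E'
from fit import *
P,s,sd=pickle.load(open("v4.pkl","rb"));S=(sd["intrinsics"],sd["pose"],False)
T=R.from_quat(s["eef_rot"][[1,2,3,0]]);G=s["position"]+T.apply([0,0,-.019]);yt=T.apply([0,1,0])
def pts(th,X):
    r=R.from_rotvec(-yt*np.radians(th))*T*R.from_euler("x",180,degrees=True)
    return r.apply(np.array(X)-[0,0,.1])+G   # gauge local x = tool x (world -x), y flipped
b=cv2.imread("pics/s4.png");g=cv2.cvtColor(b,cv2.COLOR_BGR2GRAY).astype(float)
for th in(20,25,30):
    print(th,"tip",proj(pts(th,[(0,0,-.012)]),S).round(1).tolist())
    for y in(-.022,.022):
        for x in(-.013,.013):
            q=proj(pts(th,[(x,y,.03),(x,y,.08)]),S);v=q[0]-q[1];print("  ",x,y,q.round(1).tolist(),np.degrees(np.arctan2(v[0],v[1])).round(1))
u,v=proj(pts(25,[(0,0,-.012)]),S)[0].astype(int)
for r in range(v-48,v+8,1):print(r,"".join("@#*+=-. "[min(7,int(g[r,c])//22)] for c in range(u-40,u+34)))
print(u-40)
E
```

```text
20 tip [[274.2, 262.8]]
   -0.013 -0.022 [[270.4, 242.0], [264.2, 228.3]] 24.3
   0.013 -0.022 [[259.7, 247.9], [253.0, 234.3]] 26.2
   -0.013 0.022 [[279.1, 256.6], [273.1, 242.9]] 24.0
   0.013 0.022 [[268.1, 262.7], [261.5, 249.2]] 26.0
25 tip [[278.1, 260.5]]
   -0.013 -0.022 [[272.7, 240.3], [264.7, 227.5]] 31.9
   0.013 -0.022 [[262.3, 246.7], [253.9, 234.2]] 33.8
   -0.013 0.022 [[281.5, 254.8], [273.7, 242.2]] 31.9
   0.013 0.022 [[270.8, 261.5], [262.5, 249.1]] 34.0
30 tip [[281.9, 258.0]]
   -0.013 -0.022 [[274.9, 238.5], [265.2, 226.8]] 39.5
   0.013 -0.022 [[264.9, 245.4], [254.9, 234.0]] 41.4
   -0.013 0.022 [[283.8, 252.9], [274.2, 241.4]] 39.9
   0.013 0.022 [[273.5, 260.1], [263.4, 248.9]] 41.9
212 #######*-    -*#@#@@@@####+.  .+#@###########+-...............--==++++++++
213 ######@*-    =*###@@#####*=.  -+#@#@@#######*+-.............--===++++=++++
214 #####@@#-    =*@###****###+. .=*@@@###*#####*=-...........--===+++++==++++
215 ######@*-   .=*##***++*###*=--+##@#@######@#+-.........---==++++++++===+++
216 ##**##@*-    =*#*++++++*##*+++#@#@@#######@#+-.......--===+=
[... 3347 characters left out ...]
.................    -+**##@#=                                  
260 ..------..................     .=*@#@@*-                                  
261 ..--------................      -+#@@@*-                                  
262 .----------...............      .=*###+-                                  
263 -.-.---..--..............       -+****+=.                                 
264 --.---------...........--.  ..-=+******+=                                 
265 -.-..---..-..........---==-=++*####*****+-                                
266 -.---.-.-.---.......-==+***####@@#######*=.                               
267 --.-..-----........-=+*####@##@@@@@@#@@##*-                               
238
```

```bash
python3 - <<'E'
from fit import *
from scipy.optimize import least_squares
def run(pk,im,sg):
    P,s,sd=pickle.load(open(pk,"rb"));S=(sd["intrinsics"],sd["pose"],False)
    T=R.from_quat(s["eef_rot"][[1,2,3,0]]);G=s["position"]+T.apply([0,0,-.019]);yt=T.apply([0,1,0])
    g=cv2.GaussianBlur(cv2.cvtColor(cv2.imread(im),cv2.COLOR_BGR2GRAY).astype(np.float32),(0,0),.8);gx=cv2.Sobel(g,-1,1,0,ksize=3)
    def edge(c0,c1,rows,sgn):
        out=[]
        for r in rows:
            a,b=[int(round(np.interp(r,(228,252),(c-4,c2+4 if 0 else c-4)))) for c,c2 in((c0,c1),)][0],0
            c=np.interp(r,(228,252),(c0,c1));x=np.arange(int(c)-5,int(c)+6);w=np.clip(sgn*gx[r,x],0,None);w=np.where(w>.4*w.max(),w,0);out.append(((w*x).sum()/w.sum(),r))
        out=np.array(out);p=np.polyfit(out[:,1],out[:,0],1);res=out[:,0]-np.polyval(p,out[:,1]);k=abs(res)<1;p=np.polyfit(out[k,1],out[k,0],1)
        return np.degrees(np.arctan(p[0])),np.polyval(p,240),res.std(),k.sum()
    off=(s["position"][0]-.4027)*380
    print(pk,"L",np.round(edge(256.5+off,266+off,range(230,252),-1),2),"R",np.round(edge(272.5+off,279+off,range(229,251),1),2))
    for th in(10,15,20,25):
        r=R.from_rotvec(sg*yt*np.radians(th))*T*R.from_euler("x",180,degrees=True);o=[]
        for wx,wy in((-1,-1),(-1,1),(1,-1),(1,1)):  # world-ish corners
            lx=.013*wx*np.sign(T.as_matrix()[0,0]);ly=-.022*wy*np.sign(T.as_matrix()[1,1])
            q=proj(r.apply(np.array([(lx,ly,.03),(lx,ly,.08)])-[0,0,.1])+G,S);v=q[0]-q[1];o.append((wx,wy,round(np.degrees(np.arctan2(v[0],v[1])),1),round(float(np.interp(240,[q[1,1],q[0,1]],[q[1,0],q[0,0]])),1)))
        print("  ",th,o)
run("v4.pkl","pics/s4.png",-1);run("v2.pkl","pics/s2.png",1)
E
```

```text
v4.pkl L [ 18.64 260.42   0.41  22.  ] R [1.634e+01 2.754e+02 1.500e-01 2.200e+01]
   10 [(-1, -1, np.float64(10.5), 259.7), (-1, 1, np.float64(11.3), 252.4), (1, -1, np.float64(8.7), 271.7), (1, 1, np.float64(9.6), 264.6)]
   15 [(-1, -1, np.float64(18.1), 260.6), (-1, 1, np.float64(18.6), 254.0), (1, -1, np.float64(16.2), 272.4), (1, 1, np.float64(16.8), 266.9)]
   20 [(-1, -1, np.float64(26.0), 261.5), (-1, 1, np.float64(26.2), 255.8), (1, -1, np.float64(24.0), 273.1), (1, 1, np.float64(24.3), 269.5)]
   25 [(-1, -1, np.float64(34.0), 262.5), (-1, 1, np.float64(33.8), 257.8), (1, -1, np.float64(31.9), 273.7), (1, 1, np.float64(31.9), 272.5)]
v2.pkl L [ 19.35 261.49   0.61  19.  ] R [1.9800e+01 2.7618e+02 2.4000e-01 2.2000e+01]
   10 [(-1, -1, np.float64(11.3), 260.0), (-1, 1, np.float64(12.0), 252.9), (1, -1, np.float64(9.7), 271.9), (1, 1, np.float64(10.5), 265.0)]
   15 [(-1, -1, np.float64(18.5), 260.9), (-1, 1, np.float64(19.0), 254.5), (1, -1, np.float64(16.8), 272.6), (1, 1, np.float64(17.4), 267.3)]
   20 [(-1, -1, np.float64(25.9), 261.9), (-1, 1, np.float64(26.1), 256.3), (1, -1, np.float64(24.1), 273.2), (1, 1, np.float64(24.4), 269.8)]
   25 [(-1, -1, np.float64(33.4), 262.8), (-1, 1, np.float64(33.4), 258.2), (1, -1, np.float64(31.6), 273.8), (1, 1, np.float64(31.6), 272.8)]
```

```bash
python3 - <<'E'
from fit import *
sd=bot.camera_model("side");S=(sd["intrinsics"],sd["pose"],False)
G=np.array([.4417,-.3237,.212])
for wx,wy in((-1,-1),(-1,1),(1,-1),(1,1)):
    q=proj(np.array([(.013*wx,.022*wy,.03),(.013*wx,.022*wy,.08)])-[0,0,.1]+G,S);print(wx,wy,((q-[200,180])*3).round(1).tolist())
q=proj(np.array([(0,0,-.012),(0,0,0)])-[0,0,.1]+G,S);print("tip",((q-[200,180])*3).round(1).tolist())
g=cv2.cvtColor(cv2.imread("pics/l1.png"),cv2.COLOR_BGR2GRAY)[:,:450]
for r in range(100,275,5):print(r,"".join("@#*+=-. "[min(7,int(g[r,c])//22)] for c in range(180,285,2)))
E
```

```text
-1 -1 [[221.4, 245.0], [224.7, 192.5]]
-1 1 [[195.8, 203.4], [198.1, 151.4]]
1 -1 [[255.1, 235.0], [259.6, 182.6]]
1 1 [[228.5, 194.0], [231.9, 142.3]]
tip [[222.4, 260.1], [223.1, 248.6]]
100            -=+++++++++++++**######@@#@@#@@@########@@
105            .-+++++++++++++**#######@@@#@@##########@@
110            .=+***+++++++++****########@##@###########
115            .=****+++++++++++++**##@@@#####@####*****+
120 ..-....   .-+**#****+++++++++++*####@@#@@##**++++++++
125 ...-------=++********++=+++++++*#####@@####*+++++++++
130 ....------=+*********++++++++++*##@@@##@@#*++++++++++
135 .......---=+**#********+*+++==+*##@@@#@@##*++++++++++
140 -.......--=+****######****++=++*#####@@###**+++++++++
145 ---.....--=+*####*####****+++++*########***++++++++++
150 ------..--=+***##**###***+*++++**#####**+++++++++++++
155 ----------=+*#####*###******##########**+++++++++++++
160 ---------=+*##########*****##@#@@@@@##**+++++++++++++
165 ---------=++*#########*****##@@@@@@@##*++++++++++++++
170 ---------=+***######*******###@@#@@###*++++++++++++++
175 ---------=+***######*******##@@@@@@##
[... 400 characters left out ...]
***+=-                
215 ..........---=++******************+=.                
220 ............--=+********++********+=.                
225 ...........---=+**#*****+++*******+-.                
230 --...........-=*###**********++++=-.                 
235 -............-=+####*******+=--.                     
240 ---..........-=*##@###*####+-.                       
245 -----.......--=+#@@@@@@@@#*=.                        
250 ----..-------=+*##@@@@@@@#*=.                        
255 -----===++****####*########*=.                       
260 +++***#####@@@##***+++++**###+-.                     
265 #########@@@@@@@###****#######*=.                    
270 ########@@@@@@@@@@@@@@@@@@@@###*+=.
```

Two things are now clear. The side-view edge slopes give a lean of only about 15°, and the gauge has also slid about 11 mm across the pads. So I'll untilt it in the dock, let it drop back in upright, and regrasp off-centre so that the slide ends up centred.

```bash
python3 -m inch '{"claw":[40,40,40,40,40,40,40,40,40,40,40,40,40,40],"xyz":[[0,0,30],[0,0,62],[-4,0,62],[-8,0,62],[-12,0,62],[-16,0,62],[-20,0,62],[-24,0,62],[-28,0,62],[-32,0,62],[-36,0,62],[-39,0,62],[-39,0,62],[-37,0,62]],"spin":[0,0,0,0,0,0,0,0,0,0,0,0,0,0]}' 20;python3 - <<'E'
from h import *
import cv2,pickle
b=bot.capture("side")[:,:,::-1].copy();cv2.imwrite("pics/s5.png",b)
s=bot.get_state();sd=bot.camera_model("side");pickle.dump((0,s,sd),open("v5.pkl","wb"));print(s["position"],s["wrist_force"])
from fit import proj
S=(sd["intrinsics"],sd["pose"],False);G=s["position"]+[0,0.001,.019]
for wx,wy in((-1,1),(1,-1)):
    print(wx,wy,proj(np.array([(.013*wx,.022*wy,.03),(.013*wx,.022*wy,.08)])-[0,0,.1]+G,S).round(1).tolist())
g=cv2.cvtColor(b,cv2.COLOR_BGR2GRAY)
for r in range(236,270,2):print(r,"".join("@#*+=-. "[min(7,int(g[r,c])//22)] for c in range(245,310)))
E
```

```text
time_s: 27.15
position: [0.4409, -0.3254, 0.1375]
eef_rot: [0.002, -0.001, 1.0, 0.026]
wrist_force: [-0.9, 0.1, -2.3]
gripper_width: 0.499
finger_force: 52.5
[ 0.44074889 -0.32541598  0.1375695 ] [-0.34333229  0.12957349 -1.78765255]
-1 1 [[264.2, 266.0], [264.9, 249.9]]
1 -1 [[283.2, 276.7], [284.6, 260.5]]
236 --............--------=+++++++++*#######@@#@######@#*++++++++++++
238 ..-...........--.-----=+**++++++*######@@#@@@@##@##*+====-...... 
240 ----............------=***+++++***####@#@@#######+-              
242 --------..........----=*****++++++*####@@@###*+=-.               
244 ----------........----=******+++++*######*=.                     
246 ----------.......-..--=**#***+++++*##@#@#+.                      
248 -----------........-.-=+****#***+++#@@#@*=                       
250 -------=---..........-=********+==+##@##+.                       
252 ----====---..........-+*********++*#@@#+-                        
254 =====---.............-=*#**#*****##@@@#+.                        
256 --.........-.........-=*********##@@#@#=.                        
258 --..........-........-+**********#@@@@#=                         
260 ---.................--+*#*******##@#@#*=                         
262 ----................--+*********#@#@@@*-                         
264 ....-..........-----=+***##****##@@#@#*-                         
266    .--.......-==++**####********#####*+-                         
268  ...........-+*######@###***********#*+.
```

The gauge is upright and centred again. I'll lower it into the dock.

```bash
python3 -m inch '{"claw":[40,40,40,40],"xyz":[[0,0,6],[0,0,12],[0,0,16],[0,0,16]],"spin":[0,0,0,0]}' 20;python3 -m inch '{"claw":[40,40,40],"xyz":[[0,0,4],[0,0,8],[0,0,8]],"spin":[0,0,0]}' 20
```

```text
time_s: 27.7
position: [0.4402, -0.3245, 0.121]
eef_rot: [0.001, -0.001, 1.0, 0.026]
wrist_force: [-2.2, -0.7, -2.9]
gripper_width: 0.5
finger_force: 52.5
time_s: 28.08
position: [0.4404, -0.3243, 0.1131]
eef_rot: [0.001, -0.001, 1.0, 0.026]
wrist_force: [-2.3, -1.5, -3.3]
gripper_width: 0.503
finger_force: 52.4
```

```bash
python3 -m inch '{"claw":[40,40,70,85,85,85,85,85,40,40,40,40,40],"xyz":[[0,0,6],[0,0,12],[0,0,12],[0,0,12],[0,0,12],[-4,0,6],[-9,0,0],[-9,0,0],[-9,0,0],[-9,0,0],[-9,0,0],[-9,0,0],[-9,0,0]],"spin":[0,0,0,0,0,0,0,0,0,0,0,0,0]}' 30;python3 -m inch '{"claw":[40,40,40,40],"xyz":[[0,0,0],[0,0,-15],[0,0,-34],[0,0,-34]],"spin":[0,0,0,0]}' 30;python3 - <<'E'
from h import *
import cv2,pickle
b=bot.capture("side")[:,:,::-1].copy();cv2.imwrite("pics/s6.png",b)
s=bot.get_state();sd=bot.camera_model("side");print(s["position"],s["wrist_force"])
from fit import proj
S=(sd["intrinsics"],sd["pose"],False);G=s["position"]+[-.008,0.001,.019]
for wx,wy in((-1,1),(1,-1)):
    print(wx,wy,proj(np.array([(.013*wx,.022*wy,.03),(.013*wx,.022*wy,.08)])-[0,0,.112]+G,S).round(1).tolist())
g=cv2.cvtColor(b,cv2.COLOR_BGR2GRAY)
for r in range(230,272,2):print(r,"".join("@#*+=-. "[min(7,int(g[r,c])//22)] for c in range(245,310)))
E
```

```text
time_s: 29.7
position: [0.4495, -0.3242, 0.1136]
eef_rot: [0.001, -0.001, 1.0, 0.026]
wrist_force: [0.3, -0.0, 0.4]
gripper_width: 0.462
finger_force: 0.0
time_s: 30.2
position: [0.4505, -0.3268, 0.1497]
eef_rot: [0.003, -0.001, 1.0, 0.025]
wrist_force: [-0.3, 0.3, -0.0]
gripper_width: 0.465
finger_force: 0.0
[ 0.45000276 -0.32640005  0.14854801] [-0.55942683  0.18358085 -0.5872596 ]
-1 1 [[264.9, 266.5], [265.6, 250.4]]
1 -1 [[283.9, 277.2], [285.3, 261.0]]
230 ....-...----------.....---=+####**+**#########@###@#######*++++++
232 -.........-----------...----====----+*########@@#@#@@@#@*++++++++
234 ..--.........---------...-----------=+#@####@##@#####@#*+++++++++
236 --...........----------....---------=++*####@##@######**+++++++++
238 .-.-...........----------...-.-.---==++*#@##@##**++++===---......
240 -----...........-----------....-..-==++*###@@#=.                 
242 --------.-........-----------------===+*##@##*-                  
244 ----------.........----===++++++=--==++*#@#**=.                  
246 -----------.......---======+++++++=--=+==-..                     
248 -----------........--===----=++++++=---.                         
250 -------==--.........-=+*+=---==+++++=-.                          
252 ---=====--.--.......-=+**+=----=+++++=.                          
254 =====---.-.--.......-=+***+=-----=++++=.                         
256 --..........-.......-=*****++=----=++*+-                         
258 --...........--.....-=+******+===++*##*-                         
260 ---..........---....-=***********###@#+-                         
262  .............-....--+**********##@@##+.                         
264       .......-..----=+**********##@@##=.                         
266       .......-==++**#***********@@#@##-                          
268          ...-+*######***********#@#@@*-                          
270           .-=*########**********###@#+-
```

```bash
python3 - <<'E'
from fit import *
P=bot.camera_model("wrist")["pose"];a=bot.capture("wrist");cv2.imwrite("pics/w6.png",a[:,:,::-1])
W=(bot.camera_model("wrist")["intrinsics"],P,True);s=bot.get_state();print(s["position"],s["time_s"],s["gripper_width"])
print(proj(np.array([(.4285+i*.026,-.3465+j*.044,.15) for i in(0,1) for j in(0,1)]),W).round(0).tolist())
print("rim",proj(np.array([(.4165+i*.05,-.3595+j*.07,.075) for i in(0,1) for j in(0,1)]),W).round(0).tolist())
g=cv2.resize(cv2.cvtColor(a,cv2.COLOR_RGB2GRAY),None,fx=.5,fy=.25,interpolation=cv2.INTER_AREA)
for r in range(25,96):print(r*4,"".join("@%#*+=-:. "[min(9,int(g[r,c])//18)] for c in range(60,200)))
E
```

```text
[ 0.44962037 -0.32607496  0.14780752] 30.3 0.46952271654808636
[[225.0, 192.0], [295.0, 191.0], [226.0, 229.0], [293.0, 228.0]]
rim [[214.0, 152.0], [295.0, 151.0], [216.0, 207.0], [293.0, 206.0]]
100                                                                                                                                             
104                                                                                                                                             
108                                                                                                                                             
112                                                                                                                                             
116                                                                                                                                             
120                                                                                                                                             
124                              
[... 8691 characters left out ...]
%%%%%%%%%%%%%%%%%%%%%%%%%%%%%%%%%%%%%%%%%%%%%%%%%%%%%%%%%%%%%%%%%%%%%%%%%%%%%%%%%%%%%%%%%%%%%%%%%%%%%%%#*=------+%%%%%%%
368 %%*-....:+#@%%%%%%%%%%%%%%%%%%%%%%%%%%%%%%%%%%%%%%%%%%%%%%%%%%%%%%%%%%%%%%%%%%%%%%%%%%%%%%%%%%%%%%%%%%%%%%%%%%%%%%%%%%%%%%%%@@#*:::...=%%%%%
372 =.-=::+%@%%%%%%%%%%%%%%%%%%%%%%%%%%%%%%%%%%%%%%%%%%%%%%%%%%%%%%%%%%%%%%%%%%%%%%%%%%%%%%%%%%%%%%%%%%%%%%%%%%%%%%%%%%%%%%%%%%%%%%@@#=:....*%%%
376 ..-#%@%%%%%%%%%%%%%%%%%%%%%%%%%%%%%%%%%%%%%%%%%%%%%%%%%%%%%%%%%%%%%%%%%%%%%%%%%%%%%%%%%%%%%%%%%%%%%%%%%%%%%%%%%%%%%%%%%%%%%%%%%%%%%@#=:..*%%
380 +%@%%%%%%%%%%%%%%%%%%%%%%%%%%%%%%%%%%%%%%%%%%%%%%%%%%%%%%%%%%%%%%%%%%%%%%%%%%%%%%%%%%%%%%%%%%%%%%%%%%%%%%%%%%%%%%%%%%%%%%%%%%%%%%%%%%%@%+#%%
```

The code readout shows the fingertips sit about 27 mm behind the nominal TCP at this opening. So the earlier grip was only on the top few millimetres of the gauge, which explains the odd pivot and the missed regrasp. The gauge is docked upright, so I'll grip it lower and centred.

```bash
python3 -m inch '{"claw":[85,85,85,85,85,85,40,40,40,40,40,40,40],"xyz":[[4,0,0],[8,0,0],[8,0,0],[8,0,30],[8,0,65],[8,0,65],[8,0,65],[8,0,65],[8,0,65],[8,0,65],[8,0,65],[8,0,65],[8,0,65]],"spin":[0,0,0,0,0,0,0,0,0,0,0,0,0]}' 40
```

```text
time_s: 31.92
position: [0.4425, -0.3232, 0.0841]
eef_rot: [0.003, -0.001, 1.0, 0.025]
wrist_force: [-0.8, -0.4, 6.3]
gripper_width: 0.511
finger_force: 40.3
```

```bash
cat > meas.py <<'E'
from fit import *
b=bot.capture("side")[:,:,::-1].copy();s=bot.get_state();sd=bot.camera_model("side");S=(sd["intrinsics"],sd["pose"],False)
cv2.imwrite("pics/m%d.png"%int(s["time_s"]*100),b)
T=R.from_quat(s["eef_rot"][[1,2,3,0]]);c=.045;G=s["position"]+T.apply([0,0,-c]);yt=T.apply([0,1,0]);zg=.076+c-.012
g=cv2.GaussianBlur(cv2.cvtColor(b,cv2.COLOR_BGR2GRAY).astype(np.float32),(0,0),.8);gx=cv2.Sobel(g,-1,1,0,ksize=3)
def ed(th,wx,wy):
    r=R.from_rotvec(-yt*np.radians(th))*T*R.from_euler("x",180,degrees=True)
    return proj(r.apply(np.array([(-.013*wx,-.022*wy,.033),(-.013*wx,-.022*wy,.075)])-[0,0,zg])+G,S)
for wx,wy,sg in((-1,1,-1),(1,-1,1)):
    best=max((( sum(sg*gx[int(round(v)),int(round(u+o))] for u,v in np.linspace(*ed(th,wx,wy),30)),th,o) for th in np.arange(14,36,1) for o in np.arange(-5,6)))
    q=ed(best[1],wx,wy);out=[]
    for r in range(int(q[1,1])+1,int(q[0,1])):
        cc=np.interp(r,q[::-1,1],q[::-1,0])+best[2];x=np.arange(int(cc)-3,int(cc)+5);w=np.clip(sg*gx[r,x],0,None);w[w<.4*w.max()]=0;out.append((r,(w*x).sum()/max(w.sum(),1e-6)))
    out=np.array(out);p=np.polyfit(out[:,0],out[:,1],1);k=abs(out[:,1]-np.polyval(p,out[:,0]))<.8;p=np.polyfit(out[k,0],out[k,1],1);a=np.degrees(np.arctan(p[0]))
    ths=np.arange(0,45);an=[np.degrees(np.arctan2(*(ed(t,wx,wy)[0]-ed(t,wx,wy)[1]))) for t in ths];th=np.interp(a,an,ths)
    q=ed(th,wx,wy);rm=out[:,0].mean();print((wx,wy),"grid",best,"n",k.sum(),len(out),"angle",round(a,2),"LEAN",round(float(th),2),"off px",round(np.polyval(p,rm)-np.interp(rm,q[::-1,1],q[::-1,0]),2))
print(s["position"],T.as_matrix().round(4).tolist(),s["time_s"])
E
python3 -m inch '{"claw":[40,40,40,40,40,40,40,40,40,40,40,40,40,40,40,40,40,40],"xyz":[[0,0,-20],[0,0,-37],[0,0,-37],[4,0,-37],[8,0,-37],[12,0,-37],[16,0,-37],[20,0,-37],[24,0,-37],[28,0,-37],[32,0,-37],[36,0,-37],[40,0,-37],[43,0,-37],[45,0,-37],[47,0,-37],[47,0,-37],[47,0,-37]],"spin":[0,0,0,0,0,0,0,0,0,0,0,0,0,0,0,0,0,0]}' 40;python3 -m inch '{"claw":[40,40,40,40],"xyz":[[-2,0,-3],[-2,0,-30],[-2,0,-58],[-2,0,-58]],"spin":[0,0,0,0]}' 40;python3 meas.py
```

```text
time_s: 34.17
position: [0.3945, -0.3247, 0.1196]
eef_rot: [0.001, -0.001, 1.0, 0.026]
wrist_force: [3.1, 0.4, -0.9]
gripper_width: 0.506
finger_force: 41.1
time_s: 34.67
position: [0.3967, -0.3284, 0.1789]
eef_rot: [0.002, -0.001, 1.0, 0.025]
wrist_force: [0.0, 0.5, -2.0]
gripper_width: 0.51
finger_force: 41.5
(-1, 1) grid (np.float32(4279.0786), np.int64(22), np.int64(5)) n 9 10 angle 29.92 LEAN 22.18 off px 4.88
(1, -1) grid (np.float32(8086.66), np.int64(17), np.int64(5)) n 10 11 angle 15.05 LEAN 13.95 off px 6.83
[ 0.39621467 -0.32780845  0.17757969] [[-1.0, -0.0018, 0.0026], [-0.0017, 0.9987, 0.0512], [-0.0027, 0.0512, -0.9987]] 34.725
```

```bash
ls pics/m*; python3 - <<'E'
import cv2,glob
g=cv2.cvtColor(cv2.imread(sorted(glob.glob("pics/m3*.png"))[-1]),cv2.COLOR_BGR2GRAY)
for r in range(205,272):print(r,"".join("@%#*+=-:. "[min(9,int(g[r,c])//18)] for c in range(240,310)))
E
```

```text
pics/m3472.png
205 :     :+%%%%%%%%%%%@@%%%#*+----+###*-:::::::::::::::::::::::::::......
206 +:    :*%@%%%%%%%%%%%@%%##+-::-=*#*+-.::::::::::::::::::::::::.:......
207 #+:. .-*%%@%%%%%%%%@%%%%%#+-::--+**=:.::::::::::::::::::::::::.::.::..
208 ##*=:-+#%%%%%%%%%%%%%%@%%#+=-::-=+*=:::::::::::::::::::::::::::::.....
209 ###*++*%%%%%%%%%%%%%%%@%%%*=-::-=+*=-::--:::::::::::::::::::::::::::::
210 %##%#%%%%%%%%%%%%%%%%%%@%%#+=-:--=++-.:==-:::::::::::::::::::::::---==
211 #%%%%%%###%%@@%%%%%%@%%%%%#*=-::--++=:-==-:::::::::::::::.:::::-===+++
212 ##%%%%#*++*%%%%%%%%%#%##****+=:::-=++==++=:::::::::::::::::::--==+++++
213 #%%%%%#==+*#%%%%%%**++*++++*+=-::-=+*****=-::::::::::::::::--=++++++++
214 %%%@%%*++*#%%%%%##*=-==+*****+=----=+****+-:::::::::::::--==++++++==++
215 %%%%@%*++#%%@@%%%#*++++*#####*+=----+****+=:::::::::::--==++++++++==++
216 **#%%%*+*#%@%%%%%#####%##%###*+=----=+**#*+-::::::::--==++++++++++====
217 +*#%@#*++#%%%%%%%%##%%%#####***=----=+*###+=-:::::-==++++++++++++++===
218 **#%@#*+*###**#%%#%%%#%%*###***+====+*####*+-:::-==+++++++++++++++++==
219 *#%%@#*+*##****##%#%#%%%#######
[... 3213 characters left out ...]
::::         :+#%#*+:                              
263 ::::::::::::.:::::::::.       .:=*##**=.                              
264 ::::::::::::::..:::::.    .:-=+*####**=.                              
265 ::::::::::::::..::::-::::-+*##%%%%%%##+:                              
266 :::::::::::::::.::-==+++*#%%%%%%%%%%%##=.                             
267 :::::::::::::::.:-=*###%%%%%@%@%@@@%%%#*-                             
268 :::::::::::::::::-+#%%%@@%@%@%@@@@@%%%%#=:                            
269 :::::::::::::::::=*%%%%%%@@@@@%%%%%@@%%#*=.                           
270 :::::::::::::::::=*%%%%%@%@@%@%@@%@@%%%##*-                           
271 :::::::::::::::::=*%%%%%%@@%@%@%@%%%@%@%%#+:
```

```bash
python3 -m inch '{"claw":[40,40,40,40,40,40,40,40,40,40,40],"xyz":[[0,0,30],[0,0,58],[3,0,58],[6,0,58],[9,0,58],[12,0,58],[14,0,58],[14,0,58],[12,0,55],[12,0,25],[12,0,0]],"spin":[0,0,0,0,0,0,0,0,0,0,0]}' 40; python3 -m inch '{"claw":[40],"xyz":[[0,0,0]],"spin":[0]}' 60; python3 meas.py; python3 - <<'E'
import cv2,glob
g=cv2.cvtColor(cv2.imread(sorted(glob.glob("pics/m3*.png"))[-1]),cv2.COLOR_BGR2GRAY)
for r in range(222,266):print(r,"".join("@%#*+=-:. "[min(9,int(g[r,c])//18)] for c in range(240,300)))
E
```

```text
time_s: 36.1
position: [0.3834, -0.3273, 0.1779]
eef_rot: [0.0, -0.001, 1.0, 0.026]
wrist_force: [0.2, -1.1, -1.4]
gripper_width: 0.506
finger_force: 41.5
time_s: 36.22
position: [0.3845, -0.3281, 0.1785]
eef_rot: [0.002, -0.001, 1.0, 0.025]
wrist_force: [0.3, -0.1, -2.4]
gripper_width: 0.506
finger_force: 66.1
(-1, 1) grid (np.float32(3472.167), np.int64(26), np.int64(5)) n 5 9 angle 43.46 LEAN 30.67 off px 1.89
(1, -1) grid (np.float32(7278.5537), np.int64(27), np.int64(5)) n 9 9 angle 29.86 LEAN 22.89 off px 7.23
[ 0.38408388 -0.32766904  0.17728696] [[-1.0, -0.0019, 0.0022], [-0.0017, 0.9987, 0.0516], [-0.0023, 0.0516, -0.9987]] 36.275
222 %###**++**#####%###%%#####***##%%*-::-+*****++++++++++++++++
223 +*##**+++**#%%##*##%%%%%######%%*=-::-+******+++==++++++++++
224 :-+##*++++*#%##***%%@%%%%%##%%%#+:..:-=+#***++++===+++++++++
225  .=*#**+++*#%%#**#%@%%%@%%####@#-...::-+****++++++++++++++++
226   -*##**++*#%%####%%@%%%%####%%*:   .:-+**#*+++++++++++*++++
227   :+##***+**#%###%%%%%%%%%###%%=.    .:=+*****++*+**+*++*+++
228 ..:=*++++++#%%%#%%%@%%%%%%%%@%*-      .-+******+*+++++++++
[... 1687 characters left out ...]
     
255 ----=---::::::::::::.    :=***********=.                    
256 :::--::::.::::::::::.     :=********##+:                    
257 ::::::::::::::::::::.      -+*****##%#+.                    
258 :::::::::.::::::::::       .=+***##%%%+:                    
259 ::::::::::.:.::::::.        .-=+*%%%%#+:                    
260 :::::::::::::::::::.          .:+#%%%*=.                    
261 :::::::::::::::::::             :+##*+-.                    
262 :::::::::::::..:::.             :=***=:                     
263 ::::::::::::::::::.           .:=+##*+:                     
264 ::::::::::::::..::.       .:-=+*#####*-.                    
265 :::::::::::::::::.     .:-+**#%%%%%#%#+:
```

```bash
python3 - <<'E'
from fit import *
s=bot.get_state();sd=bot.camera_model("side");P=sd["pose"];K=sd["intrinsics"]
T=R.from_quat(s["eef_rot"][[1,2,3,0]]).as_matrix();p=s["position"]
for uv in((274.7,262.5),(274.7,261.5)):
    d=P[:3,:3]@np.linalg.inv(K)@[*uv,1];t=(-.324-P[1,3])/d[1];tip=P[:3,3]+d*t;o=T.T@(tip-p);print("tip",tip.round(4),"tool",o.round(4))
    a,b=-o[0],o[2]
    n=np.array([-np.sin(np.radians(25))*np.cos(np.radians(-11.7)),-np.sin(np.radians(25))*np.sin(np.radians(-11.7)),np.cos(np.radians(25))])
    z=T[:,2];y=np.cross(z,-n);y/=np.linalg.norm(y);y*=np.sign(y[1]);x=np.cross(y,z)
    sp=np.degrees(np.arctan2(x@T[:,1],x@T[:,0]));al=np.degrees(np.arccos(-n@z))
    ring=np.array([.6165,.0467,.093])
    tcp=ring+.015*n+a*x-b*z;print("lean",al,"spin",sp,"tcp",tcp.round(4),"move",(1e3*T.T@(tcp-p)).round(1),"press dir in new tool axes",(np.c_[x,y,z].T@-n).round(3))
E
```

```text
tip [ 0.4423 -0.324   0.1132] tool [-0.0581  0.0003  0.0643]
lean 25.63123573295254 spin 17.916956212824136 tcp [0.5549 0.0624 0.1716] move [-171.4  389.    26.1] press dir in new tool axes [-0.433  0.     0.902]
tip [ 0.4421 -0.324   0.1163] tool [-0.0579  0.0004  0.0612]
lean 25.63123573295254 spin 17.916956212824136 tcp [0.555  0.0625 0.1685] move [-171.6  388.9   29.3] press dir in new tool axes [-0.433  0.     0.902]
```

```bash
python3 -m inch '{"claw":[40,40,40,40,40,40,40,40,40,40,40,40,40,40],"xyz":[[0,20,-20],[0,60,-30],[-10,105,-30],[-25,150,-30],[-45,195,-30],[-70,240,-30],[-95,285,-30],[-125,325,-30],[-150,360,-30],[-168,384,-25],[-171,389,-5],[-171,389,15],[-171,389,15],[-171,389,15]],"spin":[0,0,2,4,7,10,13,16,17.9,17.9,17.9,17.9,17.9,17.9]}' 60; python3 - <<'E'
from fit import *
P=bot.camera_model("wrist")["pose"];a=bot.capture("wrist");b=bot.capture("side");cv2.imwrite("pics/w7.png",a[:,:,::-1]);cv2.imwrite("pics/s7.png",b[:,:,::-1])
s=bot.get_state();sd=bot.camera_model("side");pickle.dump((P,s,sd),open("v7.pkl","wb"))
W=(bot.camera_model("wrist")["intrinsics"],P,True);S=(sd["intrinsics"],sd["pose"],False)
T=R.from_quat(s["eef_rot"][[1,2,3,0]]).as_matrix();print(s["time_s"],s["position"],s["joint_pos"].round(2),T.round(3).tolist())
ring=np.array([[.6165,.0467,.093]]);tip=(s["position"]+T@[-.058,0,.063])[None]
print("tip",tip,"wrist ring,tip",proj(ring,W),proj(tip,W),"side",proj(ring,S),proj(tip,S))
g=cv2.cvtColor(b,cv2.COLOR_RGB2GRAY);u,v=proj(ring,S)[0].astype(int)
for r in range(v-45,v+22):print(r,"".join("@%#*+=-:. "[min(9,int(g[r,c])//15)] for c in range(u-45,u+35)))
print(u-45)
E
```

```text
time_s: 38.02
position: [0.5544, 0.0618, 0.1831]
eef_rot: [-0.003, 0.155, 0.988, 0.026]
wrist_force: [-0.6, -0.5, -1.9]
gripper_width: 0.505
finger_force: 65.9
38.125 [0.55495895 0.06173352 0.18372899] [0.08 0.29 0.03 1.3  0.05 0.39] [[-0.952, 0.306, 0.004], [0.306, 0.951, 0.052], [0.012, 0.051, -0.999]]
tip [[0.61041366 0.04728222 0.12009774]] wrist ring,tip [[257.22696693 245.71349263]] [[257.34200318 253.25814048]] side [[275.15171155 167.00284919]] [[273.6257679  159.63092346]]
122 ==-:::::--::::.::..:-=#@%%#%%%%#+--------:::-=========+++++++++++++++++++++===--
123 ..     .-::::::::..:-+#%%%%%%%%#+=-----=+====+========++++++++++++=--====----:::
124        .:-::::.....::+#%%%@%%%%%+-::---+**+++======+=++++++++++++=:..---:::-----
125         :-:::.:.:...:=*#%%%%%%##+-..:--=***++===+++++++++++++++++=-.:::-:--===++
126         :::::::.:...:-=*##@%%#**+=: .--+***++=-==+++++++++++++++++-:-====+++****
127         :-::::......::-+#%%%%#*+++: ..-=***++-::-=++++++++++++++++=--+**********
128         ::::::::....::-+*#%%%#**++=:  .:=***+=:..-=++++=-========---=+*****#****
129         :::::.
[... 4385 characters left out ...]
-+*=:--:.....  .
181                .::::::.:.:::::::-=+**#*=:.......................:=+:.....       
182                 .:::::::::::::::-=+****+:........................:-:            
183                  .:::::::.:::::::=+****+-:........................::.           
184                  .:::::::...:::::-=***#*=:..........................::.....     
185                  .:::::..  ...:::-=*####+-:.........................::::--:.    
186                  ...:::.       .::-+#*##*=:...............................::::::
187                                  .:=*****+:................................:::::
188                                   .-+*#**+=:............................ .......
230
```

The side view now shows the head end at (273.5,159) and the ring at about (274.5,167), both where I predicted. Next I'll check the lean from the image slopes at this spot.

```bash
python3 - <<'E'
from fit import *
P,s,sd=pickle.load(open("v7.pkl","rb"));S=(sd["intrinsics"],sd["pose"],False);T=R.from_quat(s["eef_rot"][[1,2,3,0]]);yt=T.apply([0,1,0])
tip=s["position"]+T.apply([-.058,0,.063])
g=cv2.GaussianBlur(cv2.cvtColor(cv2.imread("pics/s7.png"),cv2.COLOR_BGR2GRAY).astype(np.float32),(0,0),.8);gx=cv2.Sobel(g,-1,1,0,ksize=3)
def line(r0,c0,r1,c1,sg):
    o=[]
    for r in range(r0,r1+1):
        c=np.interp(r,(r0,r1),(c0,c1));x=np.arange(int(c)-3,int(c)+5);w=np.clip(sg*gx[r,x],0,None);w[w<.4*w.max()]=0;o.append((w*x).sum()/w.sum())
    rr=np.arange(r0,r1+1);p=np.polyfit(rr,o,1);return np.degrees(np.arctan(p[0])).round(2),np.std(o-np.polyval(p,rr)).round(2)
print("L",line(137,253.5,151,265.5,-1),"R",line(128,257.5,148,273.5,1))
for th in(18,20,22,24,25.6,28,30):
    r=R.from_rotvec(-yt*np.radians(th))*T*R.from_euler("x",180,degrees=True);o=[]
    for wx,wy in((-1,-1),(-1,1),(1,-1),(1,1)):
        q=proj(r.apply(np.array([(-.013*wx,-.022*wy,.03),(-.013*wx,-.022*wy,.075)])+[0,0,.012])+tip,S);o.append((wx,wy,np.degrees(np.arctan2(*(q[0]-q[1]))).round(1),q.round(0).tolist()))
    print(th,[x[2] for x in o],o[1][3],o[2][3],o[3][3])
E
```

```text
L (np.float64(30.8), np.float64(0.18)) R (np.float64(37.57), np.float64(0.85))
18 [np.float64(18.2), np.float64(18.1), np.float64(17.3), np.float64(17.2)] [[265.0, 145.0], [261.0, 133.0]] [[275.0, 151.0], [271.0, 139.0]] [[273.0, 143.0], [270.0, 130.0]]
20 [np.float64(20.7), np.float64(20.6), np.float64(19.8), np.float64(19.6)] [[265.0, 146.0], [260.0, 133.0]] [[275.0, 151.0], [270.0, 139.0]] [[273.0, 143.0], [269.0, 131.0]]
22 [np.float64(23.2), np.float64(23.0), np.float64(22.2), np.float64(22.1)] [[264.0, 146.0], [259.0, 134.0]] [[274.0, 151.0], [269.0, 139.0]] [[272.0, 143.0], [267.0, 131.0]]
24 [np.float64(25.6), np.float64(25.4), np.float64(24.7), np.float64(24.5)] [[264.0, 146.0], [258.0, 134.0]] [[274.0, 152.0], [268.0, 139.0]] [[272.0, 143.0], [266.0, 131.0]]
25.6 [np.float64(27.6), np.float64(27.3), np.float64(26.7), np.float64(26.4)] [[263.0, 147.0], [257.0, 135.0]] [[273.0, 152.0], [267.0, 140.0]] [[271.0, 143.0], [266.0, 131.0]]
28 [np.float64(30.4), np.float64(30.2), np.float64(29.6), np.float64(29.3)] [[263.0, 147.0], [256.0, 135.0]] [[273.0, 152.0], [266.0, 140.0]] [[271.0, 143.0], [264.0, 132.0]]
30 [np.float64(32.8), np.float64(32.5), np.float64(32.0), np.float64(31.7)] [[263.0, 147.0], [255.0, 136.0]] [[272.0, 152.0], [265.0, 140.0]] [[270.0, 143.0], [263.0, 132.0]]
```

Lean reads about 27° against the 25.6° wanted, which is close enough. I'll approach along the normal, watching the force.

```bash
python3 -m inch '{"claw":[40,40,40,40,40,40],"xyz":[[-1,0,10],[-3,0,20],[-4,0,22],[-5,0,24],[-5,0,24],[-5,0,24]],"spin":[0,0,0,0,0,0]}' 60;python3 -m inch '{"claw":[40,40,40],"xyz":[[-0.9,0,1.8],[-1.3,0,2.7],[-1.3,0,2.7]],"spin":[0,0,0]}' 60
```

```text
time_s: 38.88
position: [0.5596, 0.0617, 0.1593]
eef_rot: [-0.002, 0.155, 0.988, 0.026]
wrist_force: [-0.3, 0.1, -1.8]
gripper_width: 0.506
finger_force: 65.9
time_s: 39.25
position: [0.5608, 0.0614, 0.1564]
eef_rot: [-0.003, 0.155, 0.988, 0.026]
wrist_force: [-1.1, 0.4, 0.2]
gripper_width: 0.502
finger_force: 66.0
```

```bash
python3 -m inch '{"claw":[40,40,40],"xyz":[[-0.6,0,1.3],[-1.3,0,2.7],[-1.3,0,2.7]],"spin":[0,0,0]}' 60; python3 - <<'E'
from fit import *
b=bot.capture("side");t=bot.capture("top");cv2.imwrite("pics/s8.png",b[:,:,::-1]);s=bot.get_state();print(s["wrist_force"],s["time_s"])
g=cv2.resize(cv2.cvtColor(b,cv2.COLOR_RGB2GRAY)[138:182,248:302],None,fx=2.4,fy=1.2,interpolation=cv2.INTER_CUBIC)
for i,r in enumerate(g):print(round(138+i/1.2,1),"".join("@%#*+=-:. "[min(9,int(v)//15)] for v in r))
E
```

```text
time_s: 39.62
position: [0.5621, 0.0612, 0.1536]
eef_rot: [-0.003, 0.155, 0.988, 0.026]
wrist_force: [-0.8, 0.1, 1.4]
gripper_width: 0.509
finger_force: 66.2
[-1.09653237  0.48157911  1.5818729 ] 39.725
138.0 .....::::::::--==++*###%%%%@%%%%###******++++=-:.                      .:---------=++****++++=====++++++++++++++++++++++++++++++++
138.8 ::::::::::----==+++**##%%%%%%%%######****++**+=-:.                     ..::-------=++******+++++++++++++++++++++++++++++++++++++++
139.7 :::::::------===++++*##%%%%%%%%##***##******+++=-:                       ..:::::--=++*******++++++++++++++++++++++++++++++++++++++
140.5 -------------====++**#%%%%%@%%%##****####***+**+=:.                          ..::-=++*******++++++++++++++++++++++++++++++++++++++
141.3 -------------====++**#%%%%%%%%###***######*****++=:.                           ..:-=+******+++*+++++++++++++++++++++++++++++++++++
142.2 ------------====+++**##%%%%%%###***###%%%#***+++++=:.                            .:-=++****++++++++++++++++++++++++++++++++=====--
143.0 ------------====++++***#########****##%%%###**++++=-:.               
[... 5663 characters left out ...]
%#%%%##*+=-:...
178.0 ::::::::.:::::::::::::::::::::----====++********+=-::.......................................................:-=+**#%%%%###**+=-:..
178.8 ::::::::::::::::::::::::::::::::--===+++********+=--:........................................................:-=+*#####*****+=-:::
179.7 ::::::::::::::::::::::::::::::::---==+++*****#***+=-::.......................................................::-=+*#**+==-====-:::
180.5 :::::::::::::::::::::::::::::::::--==++*****###***+=-:........................................................::-=+++=-::..:::::..
181.3 :::::::::::::::::::::::::::::::::---=++*****#####*++-::.......................................................::-==+==-:.   ......
```

The head sits about 1 px (2 mm) from the ring centre, with roughly 3.5 N of normal force (head about 4 mm in). The gauge edge slopes match the lid normal, so I'm handing it in.

```bash
python3 -m inch '{"claw":[40,40,40,40],"xyz":[[0,0,0],[0,0,0],[0,0,0],[0,0,0]],"spin":[0,0,0,0]}' 60; python3 -c "
from station import bot
print(bot.sign_off())"
```

```text
time_s: 40.22
position: [0.5621, 0.0612, 0.1537]
eef_rot: [-0.003, 0.155, 0.988, 0.026]
wrist_force: [-1.3, 1.1, 1.7]
gripper_width: 0.504
finger_force: 66.2
the job is handed in; nothing more can be done
None
```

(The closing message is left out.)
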